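Couple a gauge to the dead-weight tester and load it

TASK

Set up the dead-weight tester to check the pressure gauge: pull the coupler's sleeve back until the red blanking plug springs up, put that plug in the blue tray, and push the gauge, its dial towards the front of the tester, fully home in the coupler so that the sleeve springs forward and locks it. Only then stack all the brass weights on the weight table in one square pile, every edge flush with the table's edge, and let go of everything. Keep the gauge upright at all times and do not disturb the meter and the tape roll.

Things in the scene. Friction and masses are not known exactly. Their poses are not given: they have to be found in the camera images.
- tester: dead-weight pressure tester, fixed: blue-grey base 150 (x) x 300 (y) mm, top 52 mm above the table. Origin: centre of its underside. -x points to its front (robot's side), where a pump capstan, not to be used, sticks out 55 mm; z up. Weight table at its left end (+y), coupler at its right end (-y), 190 mm apart; between them at the back an oil cup 40 mm across, 44 mm high
- weight_table (a point): centre of the flat upper face of the tester's round steel weight table, 60 mm in diameter, 85 mm above the work surface; rigid. Axes as the tester's
- coupler_mouth (a point): centre of the mouth of the tester's quick coupler, an upright brass tube open at the top, bore 24 mm, mouth 110 mm above the work surface. Axes as the tester's (x to its back, z up). Inside, a spring ejector pushes up on the plug with 5 to 7 N, and three balls 16 mm below the mouth lock the plug's groove while the sleeve is forward
- sleeve (a joint): the coupler's sliding sleeve, m: 0 = forward (up, locked), grows as it is pulled back, straight down, to 0.012 at its stop, against a spring of 7 to 11 N. Beyond 0.010 it frees the plug, which the ejector lifts 18 mm. Let go without a plug home, the sleeve stays back by itself at 0.007; it springs forward to 0 by itself when a plug is pushed fully home (about 5 to 12 N)
- sleeve_grip (a point): middle of the coupler's sleeve, on its axis, 18 mm below the mouth while the sleeve is forward; it moves with the sleeve. The sleeve is a ribbed steel ring round the coupler, 48 mm in outer diameter, from 2 to 34 mm below the mouth; a brass hexagon 46 mm wide begins 15 mm below its lower edge, the base top 24 mm below
- blank_plug: red blanking plug that closes the coupler at the start; loose, 0.12 kg. Origin: tip of its nose; z towards its knob. Steel nose 30 mm long, 22 mm in diameter (16 mm at the chamfered tip), below a round red knob 34 mm in diameter and 18 mm high
- blank_knob (a point): centre of the red knob of the blanking plug, 9 mm above the knob's underside (which rests on the coupler mouth when the plug is locked in, give or take 1.5 mm of play)
- gauge_case (a point): centre of the pressure gauge's black round case: an upright disc 62 mm in diameter, 30 mm thick, with flat front and back. Gauge: 0.3 kg, 116 mm tall with its nose. Axes: z up along the gauge, x from front to back (the white dial faces -x). Below the case: stem 14 mm in diameter, brass hexagon 12 mm high, 37 mm wide, then the nose
- gauge_shoulder (a point): point on the gauge's axis at the underside of the hexagon, 55 mm below the case centre; the steel nose goes 30 mm on below it, 22 mm in diameter, chamfered to 16 mm at the tip. Fully home, the shoulder lies on the coupler mouth; once locked and let go, the ejector lifts it about 1 mm off the mouth, within the lock's play
- gauge_dial (a point): centre of the gauge's white dial, on the front of the case, 15 mm in front of (at -x of) the case centre
- gauge_stand: loose wooden block 80 x 80 x 45 mm, 0.9 kg, with an upright well 26 mm in diameter in the middle, 40 mm deep, in which the gauge stands at the start, its shoulder on the block's top. Origin: centre of its underside
- tray_in (a point): centre of the inner floor (3 mm above the work surface) of the loose blue open tray, 116 x 116 mm outside, 28 mm high, walls 3 mm. Axes: x and y along its sides, z up
- weight1: flat brass disc weight, 60 mm in diameter, 16 mm thick, 0.34 kg, lying loose on the table; may be absent. Origin: centre of its underside; z up along its axis
- weight1_mid (a point): centre of weight 1 (half-way up, 8 mm above its underside); z along its axis
- weight2: flat brass disc weight, 60 mm in diameter, 16 mm thick, 0.34 kg, lying loose on the table; may be absent. Origin: centre of its underside; z up along its axis
- weight2_mid (a point): centre of weight 2 (half-way up, 8 mm above its underside); z along its axis
- weight3: flat brass disc weight, 60 mm in diameter, 16 mm thick, 0.34 kg, lying loose on the table; may be absent. Origin: centre of its underside; z up along its axis
- weight3_mid (a point): centre of weight 3 (half-way up, 8 mm above its underside); z along its axis
- weight4: flat brass disc weight, 60 mm in diameter, 16 mm thick, 0.34 kg, lying loose on the table; may be absent. Origin: centre of its underside; z up along its axis
- weight4_mid (a point): centre of weight 4 (half-way up, 8 mm above its underside); z along its axis
- multimeter: hand-held meter lying flat, 144 x 73 x 43 mm, near the front edge; a bystander. Origin: centre of its underside
- tape_roll: yellow tape roll lying flat, 85 mm in diameter, 18 mm high, at the left back; a bystander. Origin: its underside
Not all that is in view belongs to the job. Leave any grey look-alike of the weight1 alone.

How it is judged:
By the outcome, as a careful person would: the job done as asked, in the order asked, and still so for the second after the job is handed in, with the robot touching nothing.
Of weight1, weight2, weight3, weight4 only 2 to 4 are there at a start; the rules pass over those that are not, and their reading is None.
At some moment in a run one of gauge_stand, tray may be knocked a few centimetres aside while the robot is not near it.
It also fails if it takes over 210 s, if anything falls off the work surface, if the arm or the gripper's body presses on something with over 40 N, if the wrist force passes 120 N, or if a joint passes its speed limit or range.

ROBOT

A 7-joint arm with a two-finger parallel gripper is mounted at the origin on a cart in front of the work surface, level with it; the furniture and walls round the work are solid. World frame = base frame: x ahead of the robot, y to its left, z up, the work surface at z = 0. Lengths are in mm, angles in rad, forces in N, time in s.
With the tool pointing down it reaches from about 425 to 925 mm from the base axis. Payload 6.8 kg.
Tool frame: the origin (TCP) lies at the very end of the fingers, on their centre line; the grasp point (between the pads) lies 19 mm behind it (ctrl.pinch_z is the distance from the TCP to the grasp point, in mm); z points along the fingers, y is the line along which they close (so a half turn about z gives the same grasp; the last joint's range is limited). The gripper opens to 88 mm and grips with 3 to 60 N. Pads are 20 mm wide; open, the fingers measure 115 mm over their backs; the gripper's body (75 mm by 178 mm) begins 61 mm behind the grasp point.
Start: joints at [-1.35, 0.477, 0.022, 1.555, -0.011, 1.109, -0.083], TCP at [217.959, 638.859, 222.664] pointing down, gripper open.
Joint ranges: [-2.96, 2.96], [-0.34, 2.1], [-1.41, 1.46], [0.24, 2.44], [-1.37, 4.51], [0.17, 1.92], [-2.96, 2.96]. Speed limits (rad/s): [2.39, 2.39, 3.14, 3.14, 3.14, 3.14, 3.14].

INTERFACE

Orientations are given as a rotation vector (axis times angle).
In Python, from bench import ctrl gives the robot as it stands. The module is installed in compiled form; this text tells all that it offers.
- The arm moves only by the tool jog_arm, never from a script. Its arguments are lists of equal length, an entry for each row: "travel": the shift along the tool's x, y, z in cm, a list of three; "delta_rot": the turn, a rotation vector about the tool's x, y, z in degrees, a list of three; "grip": the opening, from 0 (shut) to 1 (fully open). In form: {"travel": [[x, y, z], ...], "delta_rot": [[rx, ry, rz], ...], "grip": [grip, ...]}. A call has 1 to 8 rows; each row shifts and turns the commanded pose from where the row before left it, along the tool's axes as they then stand; what a row does not reach is not made up. A row lasts 1/12 s, in which the tool goes at most 41.7 mm and 7.16 degrees, less where a joint would pass 70% of its speed; a pose out of reach is approached as far as the arm can. A call is refused whole if a number of a shift passes 4.17 or a number of a turn 7.16, either way. A call with a gripper value outside its range is refused whole. The fingers move at their own pace and stop on an object; the grip force is fixed at half the most. Time passes only in rows, so rows that do not move let the fingers close. It gives the time, the measured TCP pose, the force, the opening and the grip force at its end, in the units of the state.
- ctrl.observe(): the state, without advancing time (a new reading comes with each control period).
- ctrl.get_image(name): name is "scene" or "top" or "wrist"; returns a dict with "color" (480x640x3 uint8, red, green, blue), "range_z" (480x640 float32, mm along the optical axis (not along the pixel's ray), 0 where there is no reading), "fx", "fy", "cx", "cy" (pixels), "R" (3x3) and "t" (3): a world point X has camera coordinates R X + t. Camera axes: x right, y down, z forward; pixel columns grow to the right and rows downward; lengths in mm; the calibration is good to about 2 mm. A picture is of the moment at which its call begins.
- ctrl.finish_job(): hands the job in; it is judged then, once.
The state is a dict: "time_s": time; "joint_positions": joint angles; "joint_vel": joint speeds; "tau": joint torques, N m; "tcp_pos": TCP position; "tcp_rot": TCP orientation; "contact_force": force on the tool from outside, world axes, zero at the start; "moment": the same for the moment, N m; "opening": opening from 0.0 (shut) to 1.0 (fully open); "gripper_force": force on a finger pad.
Only numpy, scipy, OpenCV 4.12 (cv2) and the standard library are available. Lean on these libraries where they do the work, as an engineer would, in place of code of your own. Each camera call takes 0.05 s, during which the arm holds its last target. There are 200 camera calls.

## Working session

There is one attempt and no reset: what is moved stays moved. The work goes in short steps, Python scripts to look and compute and a tool call to move; the robot and the scene stay as the last step left them, time stands still between calls to the robot, and variables do not carry over. Pictures are saved under pics/ and viewed, at most 14 in all, crops included, and the job is handed in when it is done.

Besides the shell and the picture viewer there is one more tool, called by a JSON object that holds its "op" and its "data". jog_arm: Moves the arm, as the interface text tells. Its arguments: {"type":"object","properties":{"travel":{"type":"array","items":{"type":"array","items":{"type":"number"}}},"delta_rot":{"type":"array","items":{"type":"array","items":{"type":"number"}}},"grip":{"type":"array","items":{"type":"number"}}},"required":["travel","delta_rot","grip"]}

```bash
mkdir -p pics; cat > h.py <<'E'
import numpy as np, cv2
from bench import ctrl
from scipy.spatial.transform import Rotation as Ro
def img(n,save=None):
    d=ctrl.get_image(n)
    if save: cv2.imwrite(f'pics/{save}.png',cv2.cvtColor(d['color'],cv2.COLOR_RGB2BGR))
    return d
def world(d):
    v,u=np.mgrid[0:480,0:640]; z=d['range_z']
    P=np.stack([(u-d['cx'])/d['fx']*z,(v-d['cy'])/d['fy']*z,z],-1)
    return (P-d['t'])@np.array(d['R'])   # R^T(P-t)
def ray(d,u,v,h):
    R=np.array(d['R']);c=-R.T@d['t'];r=R.T@np.array([(u-d['cx'])/d['fx'],(v-d['cy'])/d['fy'],1])
    return c+r*(h-c[2])/r[2]
def proj(d,X):
    p=np.array(d['R'])@X+d['t']; return d['fx']*p[0]/p[2]+d['cx'],d['fy']*p[1]/p[2]+d['cy']
def st():
    s=ctrl.observe(); print(round(s['time_s'],2),np.round(s['tcp_pos'],1),np.round(s['tcp_rot'],3),'F',np.round(s['contact_force'],1),'op',round(s['opening'],3),np.round(s['gripper_force'],1))
    return s
def to(target,s=None):
    "shift in tool axes (cm) from measured pose to world target mm"
    s=s or ctrl.observe(); R=Ro.from_rotvec(s['tcp_rot']).as_matrix()
    return np.round(R.T@(np.array(target)-s['tcp_pos'])/10,2)
E
python3 - <<'E'
from h import *
s=st(); print(Ro.from_rotvec(s['tcp_rot']).as_matrix().round(3))
for n in ('scene','top'):
    d=img(n,n+'0'); print(n,-np.array(d['R']).T@d['t'],d['fx'])
    np.savez(f'{n}0.npz',**d)
E
```

```text
0.0 [217.8 638.3 221.7] [-5.140e-01 -3.099e+00  3.000e-03] F [-1.4  0.1  0.6] op 1.0 0.0
[[-0.946  0.323 -0.   ]
 [ 0.323  0.946 -0.002]
 [-0.    -0.002 -1.   ]]
scene [ 205.34478108 -566.3498074   883.45704442] 443.15137431454053
top [ 402.72036275   21.86129051 1319.46500731] 524.418668480002
```

View pics/top0.png

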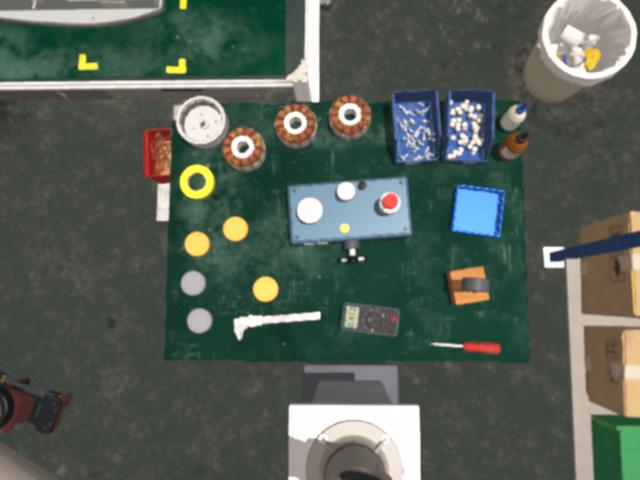

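View pics/scene0.png

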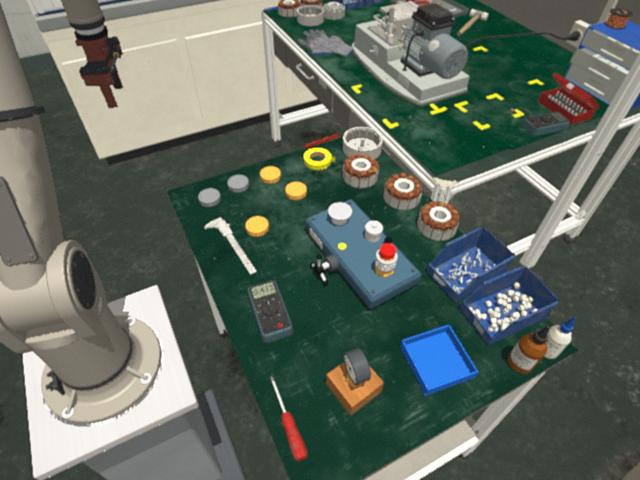

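The top view shows three brass weights at (235,229), (197,244) and (265,289). The red plug is at (390,202), the blue tray at (478,211), and the gauge in its stand at (470,285).

Look-alikes:
- **Weights:** two grey discs at (193,283) and (199,320).
- **Red plug:** screwdriver handle (484,348) and red box (158,153).
- **Blue tray:** two bins with parts, at (416,127) and (468,127).

I choose the three brass discs, the red knob on the tester and the empty tray.

```bash
python3 - <<'E'
from h import *
d=dict(np.load('top0.npz')); W=world(d); hsv=cv2.cvtColor(d['color'],cv2.COLOR_RGB2HSV)
def comps(m,amin,box=(140,540,90,360)):
    k=np.zeros(m.shape,np.uint8);k[box[2]:box[3],box[0]:box[1]]=m[box[2]:box[3],box[0]:box[1]]
    n,l,s,c=cv2.connectedComponentsWithStats(k)
    return [(c[i],s[i,4],l==i) for i in range(1,n) if s[i,4]>amin]
H,S,V=hsv[...,0],hsv[...,1],hsv[...,2]
for name,m,h in (('brass',(H>10)&(H<24)&(S>120)&(V>180),16),('red',((H<6)|(H>174))&(S>180)&(V>120),128),('tray',(H>98)&(H<112)&(S>180)&(V>180),15),('base',(H>95)&(H<115)&(S>60)&(S<150)&(V>70)&(V<150),52),('wood',(H>5)&(H<18)&(S>130)&(V>100)&(V<230),45)):
    for c,a,mk in comps(m,60):
        z=np.median(W[mk][:,2]); 
        r=cv2.minAreaRect(np.argwhere(mk)[:,::-1].astype(np.float32))
        box=np.array([ray(d,*p,h)[:2] for p in cv2.boxPoints(r)])
        print(name,c.round(1),a,'z',z.round(),'ray',ray(d,*c,h).round(1),'rectc',box.mean(0).round(1),'sides',np.linalg.norm(box[1]-box[0]).round(),np.linalg.norm(box[2]-box[1]).round(),'ang',np.degrees(np.arctan2(*(box[2]-box[1])[::-1])).round(1))
# white disks on tester
for p in ((310,210),(346,191),(390,202),(470,285),(480,285)):
    print(p,W[p[1],p[0]].round(1))
for n,b in (('top',(430,250,510,320)),('top',(270,160,430,270)),('scene',(300,320,400,420))):
    dd=np.load(n+'0.npz')['color'][b[1]:b[3],b[0]:b[2],::-1]
    cv2.imwrite(f'pics/c{n}{b[0]}.png',cv2.resize(dd,None,fx=4.,fy=4.,interpolation=cv2.INTER_CUBIC))
a=cv2.imread('pics/ctop270.png')
b=cv2.imread('pics/ctop430.png'); c=cv2.imread('pics/cscene300.png')
o=np.zeros((440+400,720,3),np.uint8); o[:440,:640]=a;o[440:720,:320]=b;o[440:,320:720]=c
cv2.imwrite('pics/crop.png',cv2.resize(o,None,fx=.7,fy=.7))
E
```

```text
brass [235.1 228.4] 132 z 14.0 ray [587.7 296.   16. ] rectc [587.5 296.3] sides 61.0 59.0 ang -179.1
brass [197.4 243.3] 154 z 14.0 ray [550.1 390.8  16. ] rectc [549.8 391.9] sides 61.0 58.0 ang -178.7
brass [467.8 273.2] 310 z 45.0 ray [ 473.5 -283.6   16. ] rectc [ 473.7 -281.5] sides 83.0 26.0 ang -177.0
brass [264.8 289.1] 104 z 13.0 ray [434.9 218.9  16. ] rectc [435.3 218.5] sides 60.0 60.0 ang -179.4
brass [469.8 296.9] 341 z 44.0 ray [ 415.4 -286.9   16. ] rectc [ 412.6 -289.8] sides 83.0 29.0 ang 178.2
red [150.  154.1] 485 z -72.0 ray [749.1 477.  128. ] rectc [751.8 462.7] sides 57.0 116.0 ang -178.2
red [471.5 346.5] 89 z 22.0 ray [ 304.4 -261.2  128. ] rectc [ 304.3 -261.1] sides 29.0 15.0 ang 178.3
base [422.1 115.7] 1293 z 35.0 ray [ 862.8 -173.4   52. ] rectc [ 837.  -159.1] sides 122.0 188.0 ang -178.0
base [474.6 120.1] 1510 z 34.0 ray [ 850.3 -302.4   52. ] rectc [ 835.7 -288.5] sides 189.0 125.0 ang -92.9
base [378.2 213.8] 441 z 47.0 ray [617. -62.  52.] rectc [629.1 -27.2] sides 227.0 150.0 ang -176.7
base [300.1 209.5] 333 z 47.0 ray [628.6 129.1  52. ] rectc [621.   91.5] sides 135.0 151.0 ang -176.8
wood [349.2 114.3] 605 z 46.0 ray [871.2   7.4  45. ] rectc [870.7   6.8] sides 93.0 96.0 ang 179.5
wood [294.7 123.5] 613 z 46.0 ray [848.8 144.3  45. ] rectc [851.5 144.9] sides 93.0 96.0 ang -179.8
wood [241.9 147.7] 596 z 47.0 ray [787.5 276.6  45. ] rectc [789.6 275.6] sides 95.0 97.0 ang -156.0
wood [160.7 153.1] 517 z -72.0 ray [775.4 481.5  45. ] rectc [776. 482.] sides 48.0 108.0 ang -178.2
wood [516.4 143.8] 224 z 90.0 ray [ 791.4 -404.8   45. ] rectc [ 794.6 -405.6] sides 44.0 49.0 ang -134.4
wood [463.5 285.1] 385 z 44.0 ray [ 443.4 -265.9   45. ] rectc [ 442.8 -277.3] sides 87.0 82.0 ang -172.3
(310, 210) [621.  102.4  87.4]
(346, 191) [665.1  16.5  93.8]
(390, 202) [631.  -84.1 130.5]
(470, 285) [ 441.1 -263.4  120.5]
(480, 285) [ 440.8 -284.   127.9]
```

View pics/crop.png

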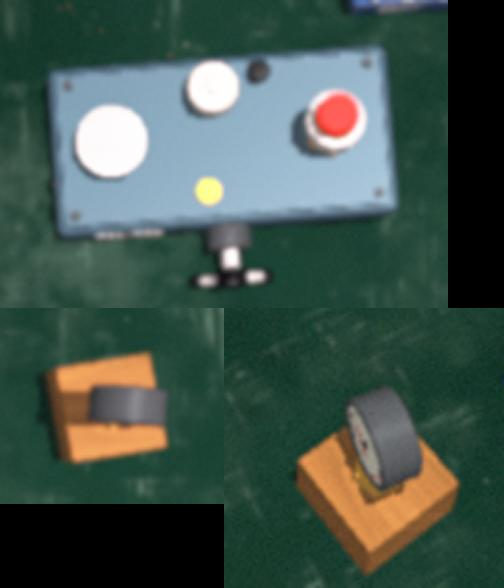

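The crop shows the red plug in the coupler on the right and the weight table on the left. The gauge stands in its block with the white dial facing the robot side (-x). The tester is yawed by about +3°. Next I go above the coupler.

{"op": "jog_arm", "data": {"travel": [[0,0,0],[0,0,0],[0,0,0],[0,0,0],[0,0,0],[0,0,0],[0,0,0],[0,0,0]], "delta_rot": [[0,0,6.8],[0,0,6.8],[0,0,6.8],[0,0,6.8],[0,0,6.8],[0,0,6.8],[0,0,6.8],[0,0,6.8]], "grip": [1,1,1,1,1,1,1,1]}}

```text
time_s: 0.77
tcp_pos: [217.8, 638.5, 222.1]
tcp_rot: [1.881, 2.516, -0.002]
contact_force: [-0.1, 0.4, -0.8]
opening: 0.999
gripper_force: 0.0
```

{"op": "jog_arm", "data": {"travel": [[0,0,0],[0,0,0],[-3.1,1.55,0],[-3.1,1.55,0],[-3.1,1.55,0],[-3.1,1.55,0],[-3.1,1.55,0],[-3.1,1.55,0]], "delta_rot": [[0,0,6.8],[0,0,6.8],[0,0,0],[0,0,0],[0,0,0],[0,0,0],[0,0,0],[0,0,0]], "grip": [1,1,1,1,1,1,1,1]}}

```text
time_s: 1.43
tcp_pos: [321.5, 456.5, 222.4]
tcp_rot: [2.159, 2.282, -0.001]
contact_force: [0.9, 0.5, 0.3]
opening: 1.001
gripper_force: 0.0
```

{"op": "jog_arm", "data": {"travel": [[-3.1,1.55,0],[-3.1,1.55,0],[-3.1,1.55,0],[-3.1,1.55,0],[-3.1,1.55,0],[-3.1,1.55,0],[-3.1,1.55,0],[-3.1,1.55,0]], "delta_rot": [[0,0,0],[0,0,0],[0,0,0],[0,0,0],[0,0,0],[0,0,0],[0,0,0],[0,0,0]], "grip": [1,1,1,1,1,1,1,1]}}

```text
time_s: 2.1
tcp_pos: [458.8, 215.8, 222.5]
tcp_rot: [-2.159, -2.282, 0.0]
contact_force: [0.3, 0.2, 0.1]
opening: 0.999
gripper_force: 0.0
```

{"op": "jog_arm", "data": {"travel": [[-3.1,1.55,0],[-3.1,1.55,0],[-3.1,1.55,0],[-3.1,1.55,0],[-3.1,1.55,0],[-3.1,1.55,0],[-3.1,1.55,0],[-3.1,1.55,0]], "delta_rot": [[0,0,0],[0,0,0],[0,0,0],[0,0,0],[0,0,0],[0,0,0],[0,0,0],[0,0,0]], "grip": [1,1,1,1,1,1,1,1]}}

```text
time_s: 2.77
tcp_pos: [596.4, -24.8, 222.3]
tcp_rot: [-2.159, -2.282, 0.001]
contact_force: [-0.0, 0.6, 0.3]
opening: 0.999
gripper_force: 0.0
```

```bash
python3 - <<'E'
from h import *
d=img('wrist','w1'); np.savez('w1.npz',**d); st()
print('cam',-np.array(d['R']).T@d['t'],np.array(d['R'])[2],d['fx'])
W=world(d); hsv=cv2.cvtColor(d['color'],cv2.COLOR_RGB2HSV);H,S=hsv[...,0],hsv[...,1]
m=((H<6)|(H>174))&(S>150); n,l,s,c=cv2.connectedComponentsWithStats(m.astype(np.uint8))
for i in range(1,n):
    if s[i,4]>200:
        w=W[l==i]; t=w[w[:,2]>120]; print(c[i],s[i],np.median(w,0).round(1),len(t),(t[:,:2].max(0)+t[:,:2].min(0))/2 if len(t) else '', np.ptp(t[:,:2],0) if len(t) else '')
E
```

```text
2.82 [598.7 -32.6 223. ] [ 2.164  2.27  -0.003] F [ 2.8 -4.4  2.1] op 0.999 0.0
cam [591.34754168  54.74200701 385.52630296] [ 0.01550506 -0.28596245 -0.95811538] 373.47390392952616
[367.37207977 317.82735043] [ 346  293   45   50 1755] [632.4 -79.8 131.5] 1619 [620.78046532 -23.60760511] [ 58.86584728 156.69922425]
```

View pics/w1.png

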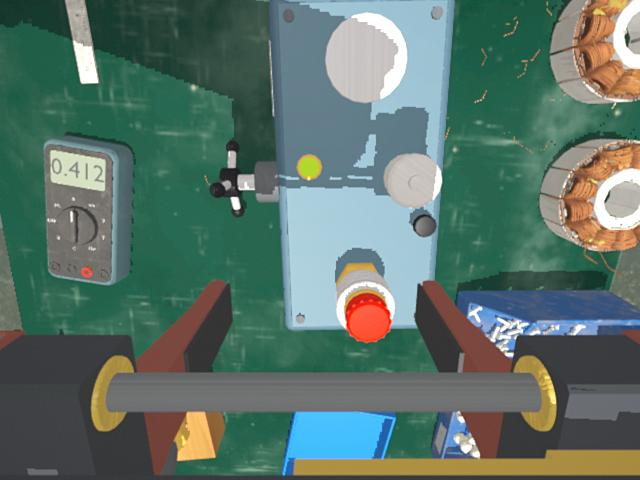

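The wrist view shows the red knob at (368,318) between the fingers, and the weight table at (366,57).

```bash
cat >> h.py <<'E'
def disc(W,c,h,tol=4,r=40):
    m=(abs(W[...,2]-h)<tol)&(np.hypot(W[...,0]-c[0],W[...,1]-c[1])<r)
    m=cv2.morphologyEx(m.astype(np.uint8),cv2.MORPH_OPEN,np.ones((3,3)))>0
    p=W[m][:,:2].astype(np.float32); (x,y),R=cv2.minEnclosingCircle(p)
    lo,hi=np.percentile(p,1,0),np.percentile(p,99,0)
    return (lo+hi)/2,hi-lo,p.mean(0),np.array([x,y,R]),W[m][:,2].mean()
E
python3 - <<'E'
from h import *
d=dict(np.load('w1.npz'));W=world(d)
for n,c,h in (('knob',(632,-82),129,),('table',(621,102),86),('cup',(665,16),95)):
    print(n,[np.round(a,1) for a in disc(W,c,h)])
hsv=cv2.cvtColor(d['color'],cv2.COLOR_RGB2HSV);H,S=hsv[...,0],hsv[...,1]
m=(((H<6)|(H>174))&(S>150)); m[:280]=0
m2=m&(abs(W[...,2]-129)<4); p=np.argwhere(m2)[:,::-1]
(x,y),R=cv2.minEnclosingCircle(p.astype(np.float32)); print('top circ',x,y,R,ray(d,x,y,128))
# base edges on plane 52: column extents at rows
for r in (20,110,240):
    b=np.where((H[r]>95)&(H[r]<112)&(S[r]>60)&(abs(W[r,:,2]-52)<5))[0]; print(r,b.min(),b.max(),ray(d,b.min(),r,52)[:2].round(1),ray(d,b.max(),r,52)[:2].round(1))
E
```

```text
knob [array([633.2, -83. ], dtype=float32), array([32.8, 32.7], dtype=float32), array([632.9, -81.7], dtype=float32), array([633.5, -83.6,  18.4]), np.float64(131.2)]
table [array([619.6, 105.6], dtype=float32), array([55.4, 55.6], dtype=float32), array([619.6, 106.1], dtype=float32), array([619.7, 105.6,  30. ]), np.float64(86.2)]
cup [array([665.9,  19.1], dtype=float32), array([11.3, 10.8], dtype=float32), array([665.6,  19.1], dtype=float32), array([666. ,  18.9,   6. ]), np.float64(94.9)]
top circ 367.8673400878906 319.76531982421875 23.48067283630371 [633.20429508 -83.18407997 128.        ]
20 271 452 [545.3 135.4] [688.4 143.3]
110 275 446 [549.7  68.2] [693.7  76.2]
240 282 436 [558.3 -45.9] [701.5 -37.9]
```

{"op": "jog_arm", "data": {"travel": [[-2.64,1.58,0],[-2.64,1.58,0],[0,0,0],[0,0,2.5],[0,0,3],[0,0,3],[0,0,0],[0,0,0]], "delta_rot": [[0,0,-1.4],[0,0,0],[0,0,0],[0,0,0],[0,0,0],[0,0,0],[0,0,0],[0,0,0]], "grip": [1,1,1,1,1,1,1,1]}}

```text
time_s: 3.48
tcp_pos: [629.7, -73.1, 136.5]
tcp_rot: [-2.129, -2.306, 0.004]
contact_force: [0.4, 0.5, 0.4]
opening: 0.998
gripper_force: 0.0
```

```bash
python3 - <<'E'
from h import *
s=st(); R=Ro.from_rotvec(s['tcp_rot']).as_matrix(); print(np.degrees(np.arctan2(R[1,1],R[0,1])))
print(to([633,-83.5,83]))
d=img('wrist');W=world(d);hsv=cv2.cvtColor(d['color'],cv2.COLOR_RGB2HSV);H,S=hsv[...,0],hsv[...,1]
print([np.round(a,1) for a in disc(W,(633,-83),129)])
m=(((H<6)|(H>174))&(S>150))&(abs(W[...,2]-129)<5)&(np.hypot(W[...,0]-633,W[...,1]+83)<25)
(x,y),r=cv2.minEnclosingCircle(np.argwhere(m)[:,::-1].astype(np.float32)); print(x,y,r,ray(d,x,y,128))
E
```

```text
3.48 [629.7 -73.1 136.5] [-2.129 -2.306  0.004] F [0.4 0.5 0.4] op 0.998 0.0
4.577092021855431
[-1.06  0.27  5.35]
[array([633.3, -82.9], dtype=float32), array([32.8, 32.2], dtype=float32), array([633.2, -81.6], dtype=float32), array([633.6, -83.7,  18.6]), np.float64(131.2)]
330.25897216796875 313.30401611328125 35.470638275146484 [633.37816877 -82.92986671 128.        ]
```

{"op": "jog_arm", "data": {"travel": [[-1.05,0.27,0],[0,0,1.8],[0,0,1.8],[0,0,1.75],[0,0,0],[0,0,0],[0,0,0]], "delta_rot": [[0,0,0.4],[0,0,0],[0,0,0],[0,0,0],[0,0,0],[0,0,0],[0,0,0]], "grip": [1,1,1,1,1,1,1]}}

```text
time_s: 4.12
tcp_pos: [636.0, -84.9, 86.2]
tcp_rot: [2.138, 2.298, 0.003]
contact_force: [-0.4, -0.7, -0.1]
opening: 1.0
gripper_force: 0.0
```

{"op": "jog_arm", "data": {"travel": [[0,0,0],[0,0,0],[0,0,0],[0,0,0],[0,0,0],[0,0,0],[0,0,0],[0,0,0]], "delta_rot": [[0,0,0],[0,0,0],[0,0,0],[0,0,0],[0,0,0],[0,0,0],[0,0,0],[0,0,0]], "grip": [0.5,0.4,0.4,0.4,0.4,0.4,0.4,0.4]}}

```text
time_s: 4.78
tcp_pos: [634.1, -84.1, 84.1]
tcp_rot: [-2.139, -2.3, 0.001]
contact_force: [-2.4, 0.5, 2.7]
opening: 0.527
gripper_force: 30.0
```

{"op": "jog_arm", "data": {"travel": [[0,0,0.3],[0,0,0.3],[0,0,0.3],[0,0,0.3],[0,0,0.15],[0,0,0],[0,0,0],[0,0,0]], "delta_rot": [[0,0,0],[0,0,0],[0,0,0],[0,0,0],[0,0,0],[0,0,0],[0,0,0],[0,0,0]], "grip": [0.4,0.4,0.4,0.4,0.4,0.4,0.4,0.4]}}

```text
time_s: 5.45
tcp_pos: [634.1, -84.1, 72.0]
tcp_rot: [-2.139, -2.299, -0.0]
contact_force: [-8.0, 2.7, 14.6]
opening: 0.531
gripper_force: 30.0
```

```bash
python3 - <<'E'
from h import *
st();d=img('wrist','w2');W=world(d)
print([np.round(a,1) for a in disc(W,(633,-83),139,14)])
E
```

```text
5.45 [634.1 -84.1  72. ] [-2.139 -2.299 -0.   ] F [-8.   2.7 14.6] op 0.531 30.0
[array([632.6, -81.7], dtype=float32), array([62.7, 31.5], dtype=float32), array([633.1, -79.7], dtype=float32), array([632.4, -72.7,  34.6]), np.float64(141.6)]
```

View pics/w2.png

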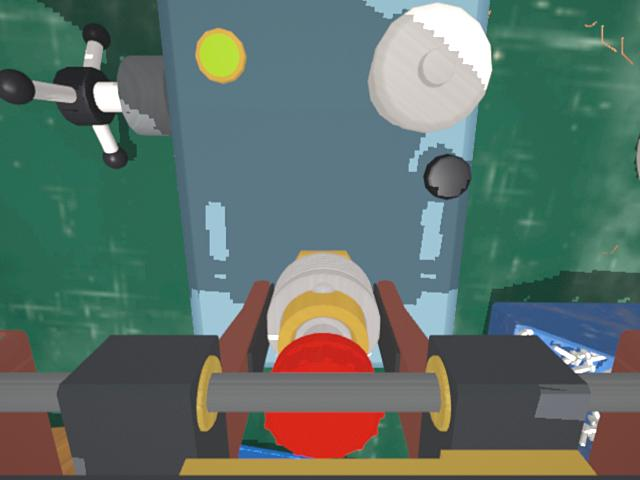

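The plug has sprung up: its steel nose shows below the knob, at (325,325). I release, rise to the knob and grip it.

{"op": "jog_arm", "data": {"travel": [[0,0,0],[0,0,0],[0,0,0],[0,0,-1.2],[0,0,-1.7],[0,0,-1.7],[0,0,0],[0,0,0]], "delta_rot": [[0,0,0],[0,0,0],[0,0,0],[0,0,0],[0,0,0],[0,0,0],[0,0,0],[0,0,0]], "grip": [0.9,0.9,0.9,0.9,0.9,0.9,0.9,0.9]}}

```text
time_s: 6.17
tcp_pos: [635.5, -84.2, 117.9]
tcp_rot: [2.138, 2.299, 0.003]
contact_force: [0.4, -0.4, 1.3]
opening: 0.895
gripper_force: 0.0
```

{"op": "jog_arm", "data": {"travel": [[0,0,0],[0,0,0],[0,0,0],[0,0,0],[0,0,0],[0,0,0],[0,0,0],[0,0,0]], "delta_rot": [[0,0,0],[0,0,0],[0,0,0],[0,0,0],[0,0,0],[0,0,0],[0,0,0],[0,0,0]], "grip": [0.2,0.2,0.2,0.2,0.2,0.2,0.2,0.2]}}

```text
time_s: 6.83
tcp_pos: [634.6, -84.1, 116.5]
tcp_rot: [-2.139, -2.3, 0.0]
contact_force: [-0.1, -1.1, -0.1]
opening: 0.379
gripper_force: 30.0
```

{"op": "jog_arm", "data": {"travel": [[0,0,-1],[0,0,-2],[0,0,-3],[0,0,-3],[0,0,0],[0,0,0],[0,0,0]], "delta_rot": [[0,0,0],[0,0,0],[0,0,0],[0,0,0],[0,0,0],[0,0,0],[0,0,0]], "grip": [0.2,0.2,0.2,0.2,0.2,0.2,0.2]}}

```text
time_s: 7.42
tcp_pos: [634.2, -83.8, 206.4]
tcp_rot: [-2.139, -2.3, 0.0]
contact_force: [0.1, 1.3, -2.5]
opening: 0.381
gripper_force: 30.0
```

```bash
python3 - <<'E'
from h import *
s=st();d=img('wrist','w3');np.savez('w3.npz',**d)
t=img('top');hsv=cv2.cvtColor(t['color'],cv2.COLOR_RGB2HSV);H,S,V=[hsv[...,i] for i in range(3)]
m=((H>98)&(H<112)&(S>180)&(V>150)).astype(np.uint8);m[:,:430]=0;m[:170]=0;m[260:]=0;m[:,520:]=0
p=np.argwhere(m)[:,::-1].astype(np.float32);r=cv2.minAreaRect(p);print(r,ray(t,*r[0],28),ray(t,*r[0],3))
print(to([ray(t,*r[0],28)[0],ray(t,*r[0],28)[1],200]))
W=world(t); g=(W[...,2]>110)&(W[...,2]<140)&(W[...,0]<520)&(W[...,0]>350)&(W[...,1]<-200)&(W[...,1]>-350)
q=W[g][:,:2].astype(np.float32); rr=cv2.minAreaRect(q); print('gauge',rr,len(q))
E
```

```text
7.42 [634.2 -83.8 206.4] [-2.139 -2.3    0.   ] F [ 0.1  1.3 -2.5] op 0.381 30.0
((477.9308166503906, 210.55384826660156), (49.11774826049805, 47.75337219238281), 7.125016689300537) [ 627.91789429 -310.00326084   28.        ] [ 632.27723679 -316.42744867    3.        ]
[-22.52  -2.22   0.53]
gauge ((444.3696594238281, -279.8175354003906), (59.57779312133789, 29.959930419921875), 84.43803405761719) 338
```

View pics/w3.png

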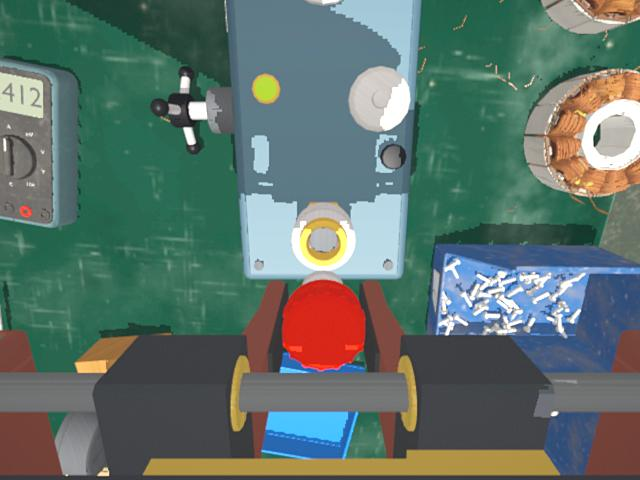

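The plug is out and held, and the coupler mouth at (322,240) is empty. On to the tray.

{"op": "jog_arm", "data": {"travel": [[-2.5,-0.3,0],[-3.5,-0.4,0],[-4,-0.4,0],[-4,-0.4,0],[-4,-0.3,0],[-3,-0.3,0],[-1.6,0,0],[0,0,2]], "delta_rot": [[0,0,0],[0,0,0],[0,0,0],[0,0,0],[0,0,0],[0,0,0],[0,0,0],[0,0,0]], "grip": [0.2,0.2,0.2,0.2,0.2,0.2,0.2,0.2]}}

```text
time_s: 8.18
tcp_pos: [629.4, -318.6, 189.0]
tcp_rot: [2.143, 2.288, -0.003]
contact_force: [0.3, -0.5, -0.2]
opening: 0.379
gripper_force: 30.0
```

{"op": "jog_arm", "data": {"travel": [[0,0,3],[0,0,4],[0,0,3],[0,0,0],[0,0,0]], "delta_rot": [[0,0,0],[0,0,0],[0,0,0],[0,0,0],[0,0,0]], "grip": [0.2,0.2,0.2,0.2,0.2]}}

```text
time_s: 8.6
tcp_pos: [628.4, -310.2, 84.3]
tcp_rot: [-2.136, -2.297, 0.003]
contact_force: [0.3, 0.1, -0.8]
opening: 0.379
gripper_force: 30.0
```

```bash
python3 - <<'E'
from h import *
s=st();d=img('wrist','w4');W=world(d)
hsv=cv2.cvtColor(d['color'],cv2.COLOR_RGB2HSV);H,S,V=[hsv[...,i] for i in range(3)]
m=(H>98)&(H<115)&(S>170)&(abs(W[...,2]-3)<5)&(np.hypot(W[...,0]-630,W[...,1]+312)<85)
p=W[m];print('floor',np.percentile(p,1,0),np.percentile(p,99,0))
m=(H>98)&(H<115)&(S>170)&(abs(W[...,2]-28)<4)&(np.hypot(W[...,0]-630,W[...,1]+312)<90)
p=W[m];print('rim',np.percentile(p,1,0),np.percentile(p,99,0))
E
```

```text
8.6 [ 628.4 -310.2   84.3] [-2.136 -2.297  0.003] F [ 0.3  0.1 -0.8] op 0.379 30.0
floor [ 567.27248219 -355.86346561    0.70240584] [ 687.44769426 -249.76775955    7.19918556]
rim [ 564.42559513 -359.28362603   24.21565158] [ 691.18599361 -245.63021679   30.62127648]
```

View pics/w4.png

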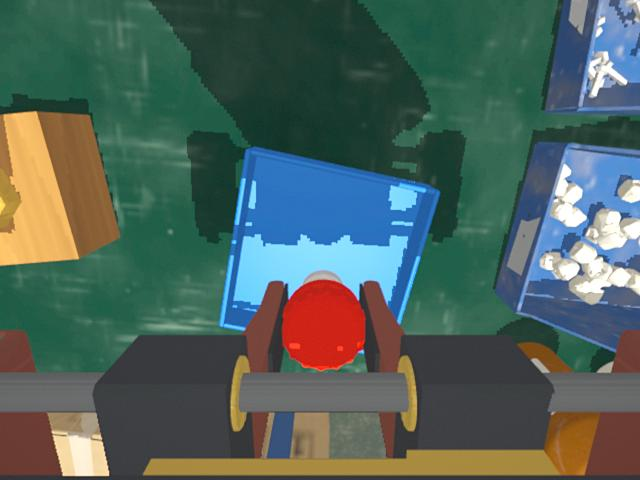

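Plug is over the middle of the tray (325,300). Lower, release, rise.

{"op": "jog_arm", "data": {"travel": [[0,0,2.2],[0,0,2.2],[0,0,1.2],[0,0,0],[0,0,0],[0,0,0],[0,0,0],[0,0,0]], "delta_rot": [[0,0,0],[0,0,0],[0,0,0],[0,0,0],[0,0,0],[0,0,0],[0,0,0],[0,0,0]], "grip": [0.2,0.2,0.2,0.2,0.2,0.6,0.6,0.6]}}

```text
time_s: 9.32
tcp_pos: [631.1, -311.6, 32.3]
tcp_rot: [2.138, 2.299, 0.001]
contact_force: [-0.7, -0.5, 0.3]
opening: 0.567
gripper_force: 0.0
```

{"op": "jog_arm", "data": {"travel": [[0,0,-1],[0,0,-2],[0,0,-4],[0,0,-4],[0,0,-4],[0,0,-3.5],[2,-3.4,0],[2.2,-3.5,0]], "delta_rot": [[0,0,0],[0,0,0],[0,0,0],[0,0,0],[0,0,0],[0,0,0],[0,0,0],[0,0,0]], "grip": [0.6,0.6,0.6,0.8,1,1,1,1]}}

```text
time_s: 9.98
tcp_pos: [560.2, -276.0, 219.6]
tcp_rot: [2.134, 2.295, 0.003]
contact_force: [-1.1, 0.9, -0.9]
opening: 0.941
gripper_force: 0.0
```

{"op": "jog_arm", "data": {"travel": [[0,-3.5,0],[0,-3,0],[0,-2,0],[0,-1.6,0],[0,0,0],[0,0,0]], "delta_rot": [[0,0,2],[0,0,3],[0,0,3],[0,0,2],[0,0,0],[0,0,0]], "grip": [1,1,1,1,1,1]}}

```text
time_s: 10.48
tcp_pos: [457.4, -276.6, 216.8]
tcp_rot: [2.331, 2.105, 0.003]
contact_force: [0.4, 0.9, -0.4]
opening: 0.997
gripper_force: 0.0
```

```bash
python3 - <<'E'
from h import *
s=st();R=Ro.from_rotvec(s['tcp_rot']).as_matrix(); print('yaw',np.degrees(np.arctan2(R[1,1],R[0,1])))
d=img('wrist','w5');np.savez('w5.npz',**d);W=world(d)
g=(W[...,2]>116)&(W[...,2]<140)&(np.hypot(W[...,0]-444,W[...,1]+280)<60)
q=W[g]; rr=cv2.minAreaRect(q[:,:2].astype(np.float32)); print('gauge',rr,len(q),q[:,2].max())
print(to([rr[0][0],rr[0][1],81]))
E
```

```text
10.48 [ 457.4 -276.6  216.8] [2.331 2.105 0.003] F [ 0.4  0.9 -0.4] op 0.997 0.0
yaw -5.843490943236444
gauge ((441.3917236328125, -277.5545349121094), (55.047691345214844, 30.115936279296875), 85.26502990722656) 2932 134.26766910777076
[-0.28 -1.7  13.56]
```

View pics/w5.png

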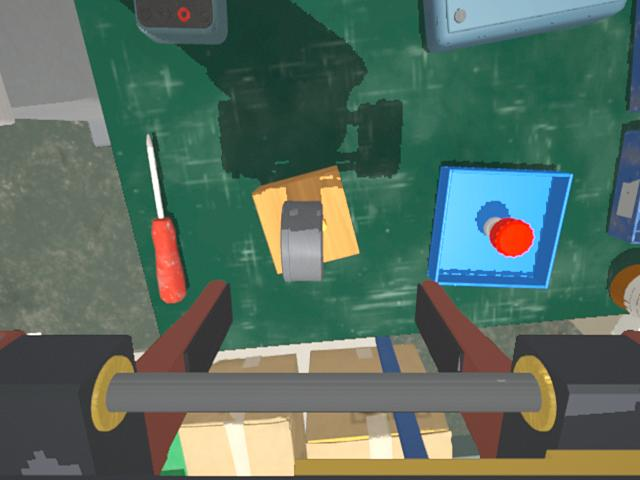

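The gauge shows at (302,240), the plug stands in the tray at (512,238). I descend on the case and grip it front to back.

{"op": "jog_arm", "data": {"travel": [[-0.25,-1.55,0],[0,0,2],[0,0,3],[0,0,3.2],[0,0,3],[0,0,2.3],[0,0,0],[0,0,0]], "delta_rot": [[0,0,-1.1],[0,0,0],[0,0,0],[0,0,0],[0,0,0],[0,0,0],[0,0,0],[0,0,0]], "grip": [1,1,1,1,1,1,1,1]}}

```text
time_s: 11.2
tcp_pos: [442.1, -277.3, 80.1]
tcp_rot: [-2.309, -2.128, 0.002]
contact_force: [-0.1, -0.1, -0.0]
opening: 1.003
gripper_force: 0.0
```

```bash
python3 - <<'E'
from h import *
s=st();R=Ro.from_rotvec(s['tcp_rot']).as_matrix(); print('yaw',np.degrees(np.arctan2(R[1,1],R[0,1])),R[:,2])
d=img('wrist');W=world(d)
g=(W[...,2]>116)&(W[...,2]<140)&(np.hypot(W[...,0]-441,W[...,1]+278)<36)
q=W[g]; rr=cv2.minAreaRect(q[:,:2].astype(np.float32)); print('gauge',rr,len(q),q[:,2].max())
E
```

```text
11.2 [ 442.1 -277.3   80.1] [-2.309e+00 -2.128e+00  2.000e-03] F [-0.1 -0.1 -0. ] op 1.003 0.0
yaw -4.683367746227134 [-2.05644704e-03  2.92993278e-04 -9.99997843e-01]
gauge ((442.5995178222656, -264.8536682128906), (29.96666717529297, 30.461668014526367), 83.65861511230469) 7677 134.04504937136343
```

Centred (442 against 442.6). Close and lift straight up.

{"op": "jog_arm", "data": {"travel": [[0,0,0],[0,0,0],[0,0,0],[0,0,0],[0,0,0],[0,0,0],[0,0,0],[0,0,0]], "delta_rot": [[0,0,0],[0,0,0],[0,0,0],[0,0,0],[0,0,0],[0,0,0],[0,0,0],[0,0,0]], "grip": [0.2,0.2,0.2,0.2,0.2,0.2,0.2,0.2]}}

```text
time_s: 11.92
tcp_pos: [441.7, -277.3, 80.7]
tcp_rot: [-2.311, -2.128, -0.0]
contact_force: [0.2, -0.8, 0.5]
opening: 0.435
gripper_force: 0.0
```

{"op": "jog_arm", "data": {"travel": [[0,0,-0.5],[0,0,-1],[0,0,-1.5],[0,0,-2.5],[0,0,-3],[0,0,-3],[0,0,-2],[0,0,-1]], "delta_rot": [[0,0,0],[0,0,0],[0,0,0],[0,0,0],[0,0,0],[0,0,0],[0,0,0],[0,0,0]], "grip": [0.2,0.2,0.2,0.2,0.2,0.2,0.2,0.2]}}

```text
time_s: 12.58
tcp_pos: [442.3, -278.2, 228.7]
tcp_rot: [2.31, 2.125, 0.003]
contact_force: [0.3, -0.3, -3.5]
opening: 0.341
gripper_force: 30.0
```

```bash
python3 - <<'E'
from h import *
s=st();d=img('wrist','w6');np.savez('w6.npz',**d);W=world(d)
s=st()
print(to([634,-83.5,s['tcp_pos'][2]]))
E
```

```text
12.58 [ 442.3 -278.2  228.7] [2.31  2.125 0.003] F [ 0.3 -0.3 -3.5] op 0.341 30.0
12.63 [ 442.8 -278.3  229.1] [2.309 2.124 0.004] F [ 2.3 -0.5 -2.1] op 0.338 30.0
[21.   17.43  0.07]
```

View pics/w6.png

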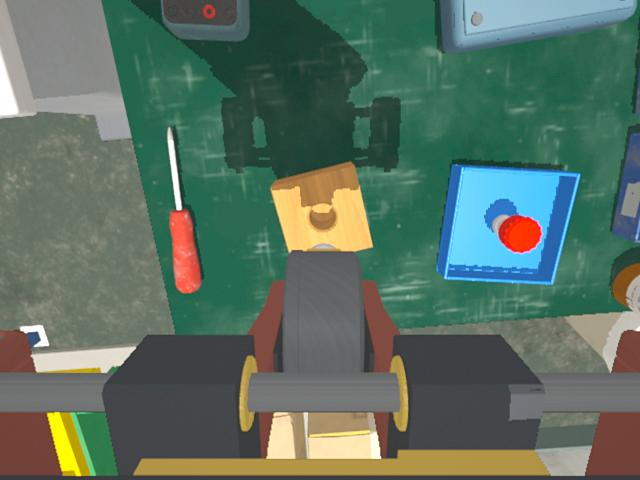

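The gauge is held, its well at (322,216) is empty. Now to the coupler.

{"op": "jog_arm", "data": {"travel": [[1.5,1.25,0],[2.5,2.08,0],[3,2.49,0],[3,2.49,0],[3,2.49,0],[3,2.49,0],[2.5,2.08,0],[1.5,1.25,0]], "delta_rot": [[0,0,0],[0,0,0],[0,0,0],[0,0,0],[0,0,0],[0,0,0],[0,0,0],[0,0,0]], "grip": [0.2,0.2,0.2,0.2,0.2,0.2,0.2,0.2]}}

```text
time_s: 13.3
tcp_pos: [625.5, -86.8, 223.5]
tcp_rot: [-2.304, -2.132, 0.001]
contact_force: [0.3, 0.3, -3.2]
opening: 0.34
gripper_force: 30.0
```

{"op": "jog_arm", "data": {"travel": [[0.7,0.7,0],[0.3,0.13,0],[0,0,0],[0,0,0],[0,0,0],[0,0,0]], "delta_rot": [[0,0,-3],[0,0,-3],[0,0,-2.8],[0,0,0],[0,0,0],[0,0,0]], "grip": [0.2,0.2,0.2,0.2,0.2,0.2]}}

```text
time_s: 13.8
tcp_pos: [632.2, -82.7, 224.8]
tcp_rot: [-2.143, -2.296, 0.002]
contact_force: [-0.3, -0.2, -2.8]
opening: 0.343
gripper_force: 30.0
```

```bash
python3 - <<'E'
from h import *
s=st();R=Ro.from_rotvec(s['tcp_rot']).as_matrix(); print('yaw',np.degrees(np.arctan2(R[1,1],R[0,1])),R[:,2].round(4))
d=img('wrist','w7');np.savez('w7.npz',**d);W=world(d);T=s['tcp_pos']
L=(W-T)@R   # tool coords
g=(abs(L[...,1])<13)&(L[...,2]>-60)&(L[...,2]<-20)&(L[...,0]>-40)&(L[...,0]<35)
q=L[g]; print('case tool-coord: x',np.percentile(q[:,0],[1,99]),'y',np.percentile(q[:,1],[1,50,99]),'top z',np.percentile(q[:,2],[.5,2]))
# circle fit on rim x,z
A=np.c_[2*q[:,0],2*q[:,2],np.ones(len(q))]; c=np.linalg.lstsq(A,(q[:,0]**2+q[:,2]**2),rcond=None)[0]; print('fit',c[:2],np.sqrt(c[2]+c[0]**2+c[1]**2))
m=(W[...,2]>104)&(W[...,2]<114)&(np.hypot(W[...,0]-634,W[...,1]+83)<32)
print('mouth pts',m.sum(),W[m].mean(0),[np.round(a,1) for a in disc(W,(634,-83),109,6,32)] if m.sum()>50 else '')
w=world(img('scene','s2')); 
E
```

```text
13.8 [632.2 -82.7 224.8] [-2.143e+00 -2.296e+00  2.000e-03] F [-0.3 -0.2 -2.8] op 0.343 30.0
yaw 3.945247398671591 [-0.0015 -0.     -1.    ]
case tool-coord: x [-5.09620088 29.22846505] y [-12.76009706  -0.04494055  12.6596023 ] top z [-47.35867512 -46.94481327]
fit [ -0.3009303  -16.82747093] 29.31630307952184
mouth pts 785 [633.54057846 -76.60670765 109.51162302] [array([633.4, -79. ], dtype=float32), array([41. , 30.6], dtype=float32), array([633.3, -77.6], dtype=float32), array([632.8, -82.7,  23. ]), np.float64(109.4)]
```

View pics/w7.png

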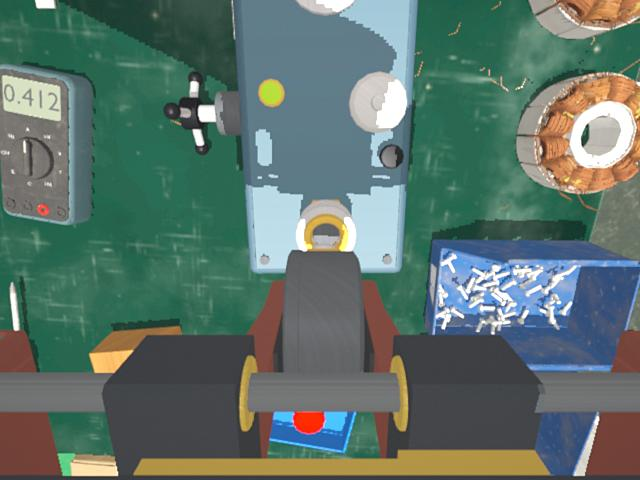

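```bash
python3 - <<'E'
from h import *
for n in ('w3','w7'):
    d=dict(np.load(n+'.npz'));W=world(d)
    # bore: dark/inner hole: sleeve+tube top ring mask at z~110 and hole fill
    m=((abs(W[...,2]-109.5)<3.5)&(np.hypot(W[...,0]-634,W[...,1]+83)<30)).astype(np.uint8)
    p=np.argwhere(m)[:,::-1]; print(n,m.sum(),[np.round(a,1) for a in disc(W,(634,-83),109.5,3.5,30)])
    hsv=cv2.cvtColor(d['color'],cv2.COLOR_RGB2HSV);H,S,V=[hsv[...,i] for i in range(3)]
    y=((H>18)&(H<32)&(S>120)&(np.hypot(W[...,0]-634,W[...,1]+83)<30)&(W[...,2]>95)).astype(np.uint8)
    pp=np.argwhere(y)[:,::-1].astype(np.int32)
    if len(pp)>30:
        e=cv2.fitEllipse(cv2.convexHull(pp)); print('yellow ellipse',e,ray(d,*e[0],110))
E
```

```text
w3 1041 [array([633.5, -83.4], dtype=float32), array([33.4, 33.8], dtype=float32), array([633.6, -83.2], dtype=float32), array([633.4, -83.7,  17.6]), np.float64(110.7)]
yellow ellipse ((317.0083312988281, -237.64599609375), (215.40037536621094, 913.9776000976562), 0.0) [611.00836636 179.38288284 110.        ]
w7 629 [array([633.4, -79.2], dtype=float32), array([33.6, 25.6], dtype=float32), array([633.3, -77.5], dtype=float32), array([633.3, -83.5,  17.5]), np.float64(110.8)]
yellow ellipse ((298.798095703125, -394.9258728027344), (242.03175354003906, 1221.56494140625), 0.0) [595.54224735 253.88139808 110.        ]
```

{"op": "jog_arm", "data": {"travel": [[-0.08,0.17,0],[0,0,1],[0,0,1.5],[0,0,1.2],[0,0,0.6],[0,0,0.6],[0,0,0.4],[0,0,0]], "delta_rot": [[0,0,0],[0,0,0],[0,0,0],[0,0,0],[0,0,0],[0,0,0],[0,0,0],[0,0,0]], "grip": [0.2,0.2,0.2,0.2,0.2,0.2,0.2,0.2]}}

```text
time_s: 14.57
tcp_pos: [634.2, -83.1, 171.8]
tcp_rot: [-2.141, -2.298, 0.001]
contact_force: [0.2, -0.1, -2.7]
opening: 0.337
gripper_force: 30.0
```

{"op": "jog_arm", "data": {"travel": [[0,0,0],[0,0,0]], "delta_rot": [[0,0,0],[0,0,0]], "grip": [0.2,0.2]}}

```text
time_s: 14.73
tcp_pos: [634.8, -83.1, 173.1]
tcp_rot: [2.141, 2.298, 0.001]
contact_force: [0.3, 0.6, -3.1]
opening: 0.344
gripper_force: 30.0
```

{"op": "jog_arm", "data": {"travel": [[0,0,0.4],[0,0,0.4],[0,0,0.4],[0,0,0.3],[0,0,0],[0,0,0]], "delta_rot": [[0,0,0],[0,0,0],[0,0,0],[0,0,0],[0,0,0],[0,0,0]], "grip": [0.2,0.2,0.2,0.2,0.2,0.2]}}

```text
time_s: 15.23
tcp_pos: [634.5, -82.8, 157.8]
tcp_rot: [-2.141, -2.299, -0.001]
contact_force: [-2.4, 2.0, 2.0]
opening: 0.343
gripper_force: 30.0
```

{"op": "jog_arm", "data": {"travel": [[0,0,0.3],[0,0,0.3],[0,0,0.2],[0,0,0],[0,0,0]], "delta_rot": [[0,0,0],[0,0,0],[0,0,0],[0,0,0],[0,0,0]], "grip": [0.2,0.2,0.2,0.2,0.2]}}

```text
time_s: 15.65
tcp_pos: [634.6, -82.9, 150.8]
tcp_rot: [-2.141, -2.298, -0.001]
contact_force: [-6.7, 2.3, 12.5]
opening: 0.341
gripper_force: 30.0
```

{"op": "jog_arm", "data": {"travel": [[0,-0.04,0.15],[0,0,0.15],[0,0,0],[0,0,0]], "delta_rot": [[0,0,0],[0,0,0],[0,0,0],[0,0,0]], "grip": [0.2,0.2,0.2,0.2]}}

```text
time_s: 15.98
tcp_pos: [634.7, -83.0, 150.7]
tcp_rot: [-2.141, -2.299, -0.004]
contact_force: [-12.8, 4.4, 31.7]
opening: 0.34
gripper_force: 30.0
```

{"op": "jog_arm", "data": {"travel": [[0,0,0.1],[0,0,0],[0,0,0]], "delta_rot": [[0,0,0],[0,0,0],[0,0,0]], "grip": [0.2,0.2,0.2]}}

```text
time_s: 16.23
tcp_pos: [634.8, -83.0, 150.7]
tcp_rot: [-2.141, -2.298, -0.005]
contact_force: [-14.3, 6.0, 38.5]
opening: 0.342
gripper_force: 30.0
```

```bash
python3 - <<'E'
from h import *
st();d=img('wrist','w8');np.savez('w8.npz',**d);e=img('scene','s3')
cv2.imwrite('pics/x8.png',np.vstack([cv2.resize(d['color'][180:330,220:420,::-1],None,fx=2,fy=2),cv2.resize(e['color'][215:290,350:450,::-1],(400,300),interpolation=2)]))
E
```

```text
16.23 [634.8 -83.  150.7] [-2.141 -2.298 -0.005] F [-14.3   6.   38.5] op 0.342 30.0
```

View pics/x8.png

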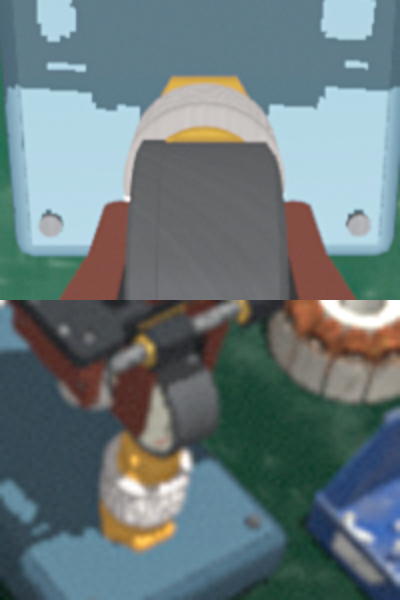

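```bash
python3 - <<'E'
from h import *
for n in ('w1','w3','w8'):
    d=dict(np.load(n+'.npz'));W=world(d); r=np.hypot(W[...,0]-633.5,W[...,1]+83.5)
    m=(r>18)&(r<25)&(W[...,2]>90)&(W[...,2]<120)&(W[...,1]>-83)
    print(n,m.sum(),np.histogram(W[m][:,2],np.arange(90,121,2))[0])
    k=(r>12.5)&(r<25)&(W[...,2]>110)&(W[...,2]<130)&(W[...,1]>-83)
    print('   hex',np.histogram(W[k][:,2],np.arange(108,131,2))[0])
E
```

```text
w1 985 [ 47  49  43  54  49  48  46  51  79 462  57   0   0   0   0]
   hex [  0 158  16  37  39  61  11  38  49  54 111]
w3 850 [ 29  32  27  22  29  66 541 104   0   0   0   0   0   0   0]
   hex [  0 360  39   0   0   0   0   0   0   0   0]
w8 1246 [ 46  57  44  57  61  57  46  60  93 655  69   0   1   0   0]
   hex [  0 150  50  24   0   0   0   0   0   0   0]
```

The sleeve's upper edge is back at 109 mm (it was 103 when back), so the gauge is locked. Unload, open, rise.

{"op": "jog_arm", "data": {"travel": [[0,0,-0.2],[0,0,-0.15],[0,0,0],[0,0,0],[0,0,0],[0,0,0],[0,0,0],[0,0,0]], "delta_rot": [[0,0,0],[0,0,0],[0,0,0],[0,0,0],[0,0,0],[0,0,0],[0,0,0],[0,0,0]], "grip": [0.2,0.2,0.2,0.7,0.8,0.8,0.8,0.8]}}

```text
time_s: 17.0
tcp_pos: [634.2, -83.3, 148.9]
tcp_rot: [2.141, 2.298, -0.0]
contact_force: [-0.2, 0.3, 0.9]
opening: 0.678
gripper_force: 0.0
```

{"op": "jog_arm", "data": {"travel": [[0,0,-1],[0,0,-2],[0,0,-3],[0,0,-2],[0,0,-1],[0,0,0],[0,0,0]], "delta_rot": [[0,0,0],[0,0,0],[0,0,0],[0,0,0],[0,0,0],[0,0,0],[0,0,0]], "grip": [0.8,0.8,0.9,1,1,1,1]}}

```text
time_s: 17.58
tcp_pos: [634.1, -83.0, 239.0]
tcp_rot: [2.141, 2.299, 0.001]
contact_force: [0.4, 0.4, 0.2]
opening: 1.003
gripper_force: 0.0
```

```bash
python3 - <<'E'
from h import *
s=st();d=img('wrist','w9');np.savez('w9.npz',**d);W=world(d)
g=(W[...,2]>182)&(W[...,2]<210)&(np.hypot(W[...,0]-634,W[...,1]+83)<40)
q=W[g]; rr=cv2.minAreaRect(q[:,:2].astype(np.float32)); print('gauge',rr,len(q),np.percentile(q[:,2],[99,99.9]))
print([np.round(a,1) for a in disc(W,(619.6,105.6),86)])
print('to weight approach',to([435,219,222]), to([588,296,222]))
t=img('top');hsv=cv2.cvtColor(t['color'],cv2.COLOR_RGB2HSV);H,S,V=[hsv[...,i] for i in range(3)]
m=((H>10)&(H<24)&(S>120)&(V>180)).astype(np.uint8);m[:,:170]=0;m[:,290:]=0;m[:200]=0;m[320:]=0
n,l,ss,c=cv2.connectedComponentsWithStats(m)
for i in range(1,n):
    if ss[i,4]>60: print(c[i],ray(t,*c[i],16).round(1))
E
```

```text
17.58 [634.1 -83.  239. ] [2.141e+00 2.299e+00 1.000e-03] F [0.4 0.4 0.2] op 1.003 0.0
gauge ((633.9720458984375, -83.26502990722656), (30.069175720214844, 56.0858268737793), 4.157270431518555) 4156 [200.31640701 200.97400338]
[array([621. ,  82.6], dtype=float32), array([43.9, 13.2], dtype=float32), array([621.4,  83. ], dtype=float32), array([621.1,  87.9,  24. ]), np.float64(86.1)]
to weight approach [ 31.52 -17.66   1.65] [38.11 -1.85  1.63]
[235.01801802 228.85585586] [586.5 296.3  16. ]
[197.45535714 243.71428571] [549.2 390.7  16. ]
[265.18 289.27] [434.5 218.   16. ]
```

View pics/w9.png

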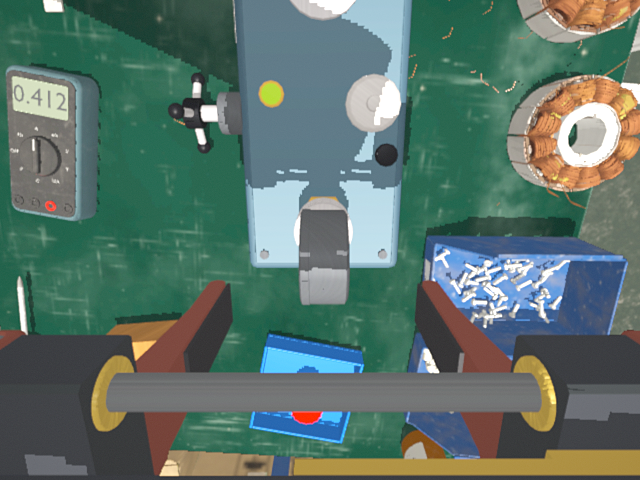

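The gauge stands at (325,250) with its yaw at 4.2°, matching the tester. On to the nearest weight at (588,297).

{"op": "jog_arm", "data": {"travel": [[2.5,0,0],[4,0,0],[4.1,0,0],[4.1,0,0],[4.1,0,0],[4.1,-0.3,0],[4.1,-0.5,0],[4.1,-0.5,0]], "delta_rot": [[0,0,0],[0,0,0],[0,0,0],[0,0,0],[0,0,0],[0,0,0],[0,0,0],[0,0,0]], "grip": [1,1,1,1,1,1,1,1]}}

```text
time_s: 18.35
tcp_pos: [597.8, 227.9, 237.4]
tcp_rot: [-2.141, -2.298, 0.004]
contact_force: [0.7, 0.3, -0.4]
opening: 1.0
gripper_force: 0.0
```

{"op": "jog_arm", "data": {"travel": [[4,-0.5,0],[2.5,0,1],[0.5,0,3],[0,0,3],[0,0,3],[0,0,2],[0,0,0],[0,0,0]], "delta_rot": [[0,0,0],[0,0,0],[0,0,0],[0,0,0],[0,0,0],[0,0,0],[0,0,0],[0,0,0]], "grip": [1,1,1,1,1,1,1,1]}}

```text
time_s: 19.02
tcp_pos: [588.0, 294.9, 117.3]
tcp_rot: [-2.141, -2.298, 0.007]
contact_force: [0.4, -0.3, 0.3]
opening: 0.998
gripper_force: 0.0
```

```bash
cat >> h.py <<'E'
def brass(d,c,h,r=45):
    W=world(d);hsv=cv2.cvtColor(d['color'],cv2.COLOR_RGB2HSV);H,S,V=[hsv[...,i] for i in range(3)]
    m=(H>8)&(H<30)&(S>90)&(np.hypot(W[...,0]-c[0],W[...,1]-c[1])<r)&(abs(W[...,2]-h)<5)
    m=cv2.morphologyEx(m.astype(np.uint8),cv2.MORPH_OPEN,np.ones((3,3)))
    p=W[m>0]; hull=cv2.convexHull(np.argwhere(m)[:,::-1].astype(np.float32))
    q=np.array([ray(d,*u[0],h)[:2] for u in hull]);
    A=np.c_[2*q,np.ones(len(q))];x=np.linalg.lstsq(A,(q**2).sum(1),rcond=None)[0]
    print('brass fit',x[:2].round(1),'r',np.sqrt(x[2]+x[0]**2+x[1]**2).round(1),'bbox',(np.percentile(p,1,0)+np.percentile(p,99,0))[:2]/2,np.ptp(p[:,:2],0),'z',p[:,2].mean())
    return x[:2]
E
python3 - <<'E'
from h import *
s=st();d=img('wrist','w10');np.savez('w10.npz',**d)
c=brass(d,(588,297),16); print(to([*c,3.5]))
W=world(d)
E
```

```text
19.02 [588.  294.9 117.3] [-2.141 -2.298  0.007] F [ 0.4 -0.3  0.3] op 0.998 0.0
brass fit [585.5 298.7] r 30.1 bbox [585.50888224 299.0893593 ] [59.77344867 59.71086539] z 17.116203015172886
[ 0.36 -0.34 11.56]
```

{"op": "jog_arm", "data": {"travel": [[0.36,-0.34,1],[0,0,3],[0,0,3],[0,0,2.5],[0,0,1.2],[0,0,0.7],[0,0,0],[0,0,0]], "delta_rot": [[0,0,0],[0,0,0],[0,0,0],[0,0,0],[0,0,0],[0,0,0],[0,0,0],[0,0,0]], "grip": [1,1,1,1,1,1,1,1]}}

```text
time_s: 19.73
tcp_pos: [586.5, 299.4, 6.4]
tcp_rot: [2.141, 2.298, 0.003]
contact_force: [-1.2, -0.8, 0.8]
opening: 1.002
gripper_force: 0.0
```

{"op": "jog_arm", "data": {"travel": [[0,0,0],[0,0,0],[0,0,0],[0,0,0],[0,0,0],[0,0,0],[0,0,0],[0,0,0]], "delta_rot": [[0,0,0],[0,0,0],[0,0,0],[0,0,0],[0,0,0],[0,0,0],[0,0,0],[0,0,0]], "grip": [0.5,0.5,0.5,0.5,0.5,0.5,0.5,0.5]}}

```text
time_s: 20.4
tcp_pos: [585.9, 299.2, 5.7]
tcp_rot: [2.141, 2.299, 0.001]
contact_force: [-1.5, 0.1, 6.3]
opening: 0.671
gripper_force: 30.0
```

```bash
python3 - <<'E'
from h import *
s=st();d=img('wrist');
R=Ro.from_rotvec(s['tcp_rot']).as_matrix(); W=world(d);hsv=cv2.cvtColor(d['color'],cv2.COLOR_RGB2HSV);H,S=hsv[...,0],hsv[...,1]
m=(H>8)&(H<30)&(S>90)&(abs(W[...,2]-17)<5)&(np.hypot(W[...,0]-587,W[...,1]-297)<40); q=W[m]
print(len(q),q.max(0),q.min(0))
E
```

```text
20.4 [585.9 299.2   5.7] [2.141e+00 2.299e+00 1.000e-03] F [-1.5  0.1  6.3] op 0.671 30.0
12741 [622.74559548 328.77866086  20.25407187] [553.52442004 268.50556643  12.02016691]
```

{"op": "jog_arm", "data": {"travel": [[0,0,-1.5],[0,0,-3.5],[0,0,-4],[0,0,-3],[-2,0.2,0],[-3.5,0.36,0],[-4,0.4,0],[-4,0.4,0]], "delta_rot": [[0,0,0],[0,0,0],[0,0,0],[0,0,0],[0,0,0],[0,0,0],[0,0,0],[0,0,0]], "grip": [0.5,0.5,0.5,0.5,0.5,0.5,0.5,0.5]}}

```text
time_s: 21.12
tcp_pos: [607.9, 164.5, 125.4]
tcp_rot: [-2.139, -2.301, 0.001]
contact_force: [0.5, -0.4, -3.9]
opening: 0.676
gripper_force: 30.0
```

{"op": "jog_arm", "data": {"travel": [[-3,0.3,0],[-2,0.2,0],[-1,0.1,0],[0,0,0],[0,0,0],[0,0,0],[0,0,0]], "delta_rot": [[0,0,0],[0,0,0],[0,0,0],[0,0,0],[0,0,0],[0,0,0],[0,0,0]], "grip": [0.5,0.5,0.5,0.5,0.5,0.5,0.5]}}

```text
time_s: 21.7
tcp_pos: [618.5, 108.7, 124.9]
tcp_rot: [-2.136, -2.302, -0.0]
contact_force: [-1.0, 0.6, -3.8]
opening: 0.675
gripper_force: 30.0
```

```bash
python3 - <<'E'
from h import *
s=st(); print(to([620,106.2,92]))
E
```

```text
21.7 [618.5 108.7 124.9] [-2.136 -2.302 -0.   ] F [-1.   0.6 -3.8] op 0.675 30.0
[-0.26  0.13  3.29]
```

{"op": "jog_arm", "data": {"travel": [[-0.26,0.13,0.5],[0,0,1],[0,0,1],[0,0,0.5],[0,0,0.2],[0,0,0],[0,0,0],[0,0,0]], "delta_rot": [[0,0,0],[0,0,0],[0,0,0],[0,0,0],[0,0,0],[0,0,0],[0,0,0],[0,0,0]], "grip": [0.5,0.5,0.5,0.5,0.5,0.5,0.5,0.5]}}

```text
time_s: 22.37
tcp_pos: [620.8, 103.3, 93.5]
tcp_rot: [2.141, 2.298, 0.001]
contact_force: [0.2, -0.3, -3.6]
opening: 0.672
gripper_force: 30.0
```

{"op": "jog_arm", "data": {"travel": [[0,0,0.1],[0,0,0],[0,0,0]], "delta_rot": [[0,0,0],[0,0,0],[0,0,0]], "grip": [0.5,0.5,0.5]}}

```text
time_s: 22.62
tcp_pos: [620.5, 103.4, 92.4]
tcp_rot: [2.141, 2.299, 0.001]
contact_force: [-1.0, 0.2, -3.6]
opening: 0.675
gripper_force: 30.0
```

{"op": "jog_arm", "data": {"travel": [[0.25,0,0],[0,0,0],[0,0,0],[0,0,0]], "delta_rot": [[0,0,0],[0,0,0],[0,0,0],[0,0,0]], "grip": [0.5,0.5,0.5,0.5]}}

```text
time_s: 22.95
tcp_pos: [620.3, 106.0, 92.2]
tcp_rot: [2.141, 2.299, 0.0]
contact_force: [-0.2, -0.3, -4.0]
opening: 0.676
gripper_force: 30.0
```

{"op": "jog_arm", "data": {"travel": [[0,0,0.15],[0,0,0.05],[0,0,0],[0,0,0]], "delta_rot": [[0,0,0],[0,0,0],[0,0,0],[0,0,0]], "grip": [0.5,0.5,0.5,0.5]}}

```text
time_s: 23.28
tcp_pos: [620.5, 105.8, 90.7]
tcp_rot: [2.141, 2.299, 0.001]
contact_force: [-2.5, -0.1, 3.7]
opening: 0.672
gripper_force: 30.0
```

{"op": "jog_arm", "data": {"travel": [[0,0,0],[0,0,0],[0,0,0],[0,0,-1.5],[0,0,-3],[0,0,-4],[-3.5,0,-2],[-3.5,0,0]], "delta_rot": [[0,0,0],[0,0,0],[0,0,0],[0,0,0],[0,0,0],[0,0,0],[0,0,0],[0,0,0]], "grip": [0.95,0.95,0.95,0.95,1,1,1,1]}}

```text
time_s: 23.95
tcp_pos: [628.6, 38.0, 200.3]
tcp_rot: [2.132, 2.301, 0.012]
contact_force: [1.1, -1.0, -1.3]
opening: 0.998
gripper_force: 0.0
```

{"op": "jog_arm", "data": {"travel": [[-2,0,0],[0,0,0],[0,0,0],[0,0,0]], "delta_rot": [[0,0,0],[0,0,0],[0,0,0],[0,0,0]], "grip": [1,1,1,1]}}

```text
time_s: 24.28
tcp_pos: [626.5, 17.4, 194.7]
tcp_rot: [-2.14, -2.299, -0.0]
contact_force: [-0.2, -0.2, -0.6]
opening: 1.0
gripper_force: 0.0
```

```bash
python3 - <<'E'
from h import *
s=st();d=img('wrist','w11');np.savez('w11.npz',**d)
c=brass(d,(620,106),101); W=world(d)
r=np.hypot(W[...,0]-620,W[...,1]-106)
m=(r<40)&(abs(W[...,2]-86)<2.5); print('table visible pts',m.sum(), W[m].mean(0) if m.sum() else '')
cv2.imwrite('pics/x11.png',cv2.resize(d['color'][40:300,180:460,::-1],None,fx=2,fy=2))
E
```

```text
24.28 [626.5  17.4 194.7] [-2.14  -2.299 -0.   ] F [-0.2 -0.2 -0.6] op 1.0 0.0
brass fit [619.9 105.3] r 29.8 bbox [619.86099641 105.40108135] [59.74393766 59.54056311] z 102.16914181837791
table visible pts 0
```

View pics/x11.png

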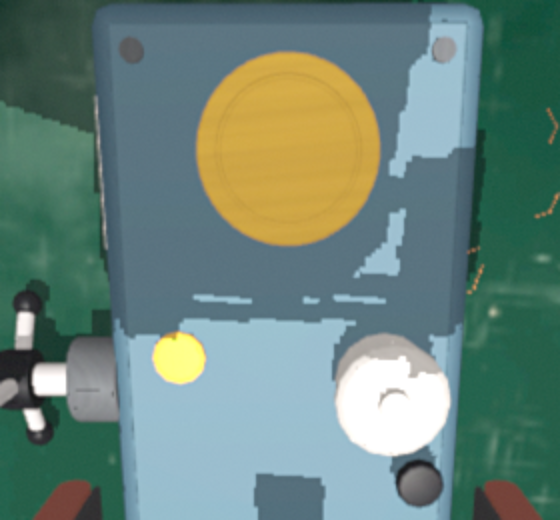

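Only the brass disc shows at crop (288,150), with no table rim visible round it, so the first weight is flush. Next weight.

{"op": "jog_arm", "data": {"travel": [[1.5,-1.2,0],[2.4,-2,0],[2.8,-2.3,0],[2.8,-2.3,0],[2.8,-2.3,0],[2.8,-2.3,0],[2.6,-2.2,0],[2,-1.7,0]], "delta_rot": [[0,0,0],[0,0,0],[0,0,0],[0,0,0],[0,0,0],[0,0,0],[0,0,0],[0,0,0]], "grip": [1,1,1,1,1,1,0.9,0.85]}}

```text
time_s: 25.0
tcp_pos: [447.2, 204.6, 194.9]
tcp_rot: [-2.135, -2.303, 0.0]
contact_force: [-0.1, 0.7, -0.5]
opening: 0.886
gripper_force: 0.0
```

{"op": "jog_arm", "data": {"travel": [[1.5,-1.2,0],[0.25,-0.25,1],[0,0,3],[0,0,3],[0,0,1],[0,0,0],[0,0,0],[0,0,0]], "delta_rot": [[0,0,0],[0,0,0],[0,0,0],[0,0,0],[0,0,0],[0,0,0],[0,0,0],[0,0,0]], "grip": [0.85,0.85,0.85,0.85,0.85,0.85,0.85,0.85]}}

```text
time_s: 25.67
tcp_pos: [435.5, 217.7, 116.2]
tcp_rot: [2.142, 2.298, 0.003]
contact_force: [0.7, 0.2, -0.2]
opening: 0.851
gripper_force: 0.0
```

```bash
python3 - <<'E'
from h import *
s=st();d=img('wrist','w12');np.savez('w12.npz',**d)
c=brass(d,(435,219),16); print(to([*c,5]))
W=world(d); m=(abs(W[...,1]-c[1])<14)&(W[...,2]>4)&(W[...,2]<40)&(W[...,0]<c[0]-34)&(W[...,0]>300); print('caliper',W[m].max(0) if m.sum() else None)
E
```

```text
25.67 [435.5 217.7 116.2] [2.142 2.298 0.003] F [ 0.7  0.2 -0.2] op 0.851 0.0
brass fit [434.1 226.7] r 24.5 bbox [433.09378879 240.80189938] [52.26345967 18.22379212] z 16.98514728604727
[ 0.88 -0.1  11.14]
caliper [367.42117985 240.66208036   9.48686106]
```

```bash
python3 - <<'E'
from h import *
d=dict(np.load('w12.npz'));W=world(d)
m=(abs(W[...,2]-17)<4)&(np.hypot(W[...,0]-435,W[...,1]-219)<40)
m=cv2.morphologyEx(m.astype(np.uint8),cv2.MORPH_OPEN,np.ones((3,3)));p=W[m>0]
print(m.sum(),np.percentile(p,[.5,99.5],0)); 
hsv=cv2.cvtColor(d['color'],cv2.COLOR_RGB2HSV); print(np.percentile(hsv[m>0],[5,50,95],0))
hull=cv2.convexHull(np.argwhere(m)[:,::-1].astype(np.float32));q=np.array([ray(d,*u[0],16)[:2] for u in hull])
A=np.c_[2*q,np.ones(len(q))];x=np.linalg.lstsq(A,(q**2).sum(1),rcond=None)[0];print(x[:2],np.sqrt(x[2]+x[0]**2+x[1]**2),to([x[0],x[1],5]))
E
```

```text
5044 [[404.76214105 191.4654765   14.53975471]
 [462.14738264 249.00635313  18.91436326]]
[[ 21. 103. 229.]
 [ 30. 110. 255.]
 [ 30. 164. 255.]]
[433.49918038 219.86186873] 30.047603444767347 [ 0.2  -0.21 11.14]
```

{"op": "jog_arm", "data": {"travel": [[0.2,-0.2,1],[0,0,3],[0,0,3],[0,0,2.3],[0,0,1.2],[0,0,0.6],[0,0,0],[0,0,0]], "delta_rot": [[0,0,0],[0,0,0],[0,0,0],[0,0,0],[0,0,0],[0,0,0],[0,0,0],[0,0,0]], "grip": [0.85,0.85,0.85,0.85,0.85,0.85,0.85,0.85]}}

```text
time_s: 26.38
tcp_pos: [432.7, 219.6, 4.6]
tcp_rot: [2.141, 2.298, 0.001]
contact_force: [0.4, -0.3, 0.2]
opening: 0.851
gripper_force: 0.0
```

{"op": "jog_arm", "data": {"travel": [[0,0,0],[0,0,0],[0,0,0],[0,0,0],[0,0,0],[0,0,0]], "delta_rot": [[0,0,0],[0,0,0],[0,0,0],[0,0,0],[0,0,0],[0,0,0]], "grip": [0.5,0.5,0.5,0.5,0.5,0.5]}}

```text
time_s: 26.88
tcp_pos: [433.1, 219.9, 5.1]
tcp_rot: [2.141, 2.298, 0.003]
contact_force: [-1.0, 0.7, 7.5]
opening: 0.67
gripper_force: 30.0
```

```bash
python3 - <<'E'
from h import *
s=st();d=img('wrist');W=world(d);c=s['tcp_pos']
m=(abs(W[...,2]-17)<4)&(abs(W[...,0]-c[0])<10)&(abs(W[...,1]-c[1])<45); print('far edge y',np.percentile(W[m][:,1],99.7),'->c',np.percentile(W[m][:,1],99.7)-30)
print(to([620.5,106,c[2]+125]))
E
```

```text
26.88 [433.1 219.9   5.1] [2.141 2.298 0.003] F [-1.   0.7  7.5] op 0.67 30.0
far edge y 249.731328679514 ->c 219.731328679514
[-12.67  17.91 -12.48]
```

{"op": "jog_arm", "data": {"travel": [[0,0,-1.5],[0,0,-3.5],[0,0,-4],[0,0,-4],[-0.8,1.1,0],[-1.9,2.7,0],[-2.3,3.2,0],[-2.3,3.2,0]], "delta_rot": [[0,0,0],[0,0,0],[0,0,0],[0,0,0],[0,0,0],[0,0,0],[0,0,0],[0,0,0]], "grip": [0.5,0.5,0.5,0.5,0.5,0.5,0.5,0.5]}}

```text
time_s: 27.6
tcp_pos: [539.2, 153.8, 134.3]
tcp_rot: [-2.137, -2.301, -0.0]
contact_force: [-0.2, 0.8, -2.9]
opening: 0.675
gripper_force: 30.0
```

{"op": "jog_arm", "data": {"travel": [[-2.2,3.1,0],[-1.9,2.7,0],[-1,1.4,0],[-0.27,0.51,0],[0,0,0],[0,0,0],[0,0,0],[0,0,0]], "delta_rot": [[0,0,0],[0,0,0],[0,0,0],[0,0,0],[0,0,0],[0,0,0],[0,0,0],[0,0,0]], "grip": [0.5,0.5,0.5,0.5,0.5,0.5,0.5,0.5]}}

```text
time_s: 28.27
tcp_pos: [618.5, 107.2, 133.9]
tcp_rot: [-2.138, -2.3, 0.0]
contact_force: [0.1, 0.1, -2.5]
opening: 0.673
gripper_force: 30.0
```

```bash
python3 - <<'E'
from h import *
s=st(); print(to([620.5,106,106.1]))
E
```

```text
28.27 [618.5 107.2 133.9] [-2.138 -2.3    0.   ] F [ 0.1  0.1 -2.5] op 0.673 30.0
[-0.14  0.19  2.78]
```

{"op": "jog_arm", "data": {"travel": [[0,0,0.7],[0,0,1],[0,0,0.5],[0,0,0],[0,0,0],[0,0,0],[0,0,0],[0,0,0]], "delta_rot": [[0,0,0],[0,0,0],[0,0,0],[0,0,0],[0,0,0],[0,0,0],[0,0,0],[0,0,0]], "grip": [0.5,0.5,0.5,0.5,0.5,0.5,0.5,0.5]}}

```text
time_s: 28.93
tcp_pos: [620.2, 105.6, 112.5]
tcp_rot: [2.141, 2.298, 0.001]
contact_force: [0.9, -0.4, -3.5]
opening: 0.676
gripper_force: 30.0
```

```bash
python3 - <<'E'
from h import *
s=st(); print(to([620.5,106,106.1]))
E
```

```text
28.93 [620.2 105.6 112.5] [2.141e+00 2.298e+00 1.000e-03] F [ 0.9 -0.4 -3.5] op 0.676 30.0
[0.04 0.04 0.64]
```

{"op": "jog_arm", "data": {"travel": [[0.04,0.03,0.3],[0,0,0.2],[0,0,0.15],[0,0,0],[0,0,0],[0,0,0]], "delta_rot": [[0,0,0],[0,0,0],[0,0,0],[0,0,0],[0,0,0],[0,0,0]], "grip": [0.5,0.5,0.5,0.5,0.5,0.5]}}

```text
time_s: 29.43
tcp_pos: [620.1, 106.2, 106.2]
tcp_rot: [-2.141, -2.299, -0.001]
contact_force: [-3.5, 0.4, 4.1]
opening: 0.678
gripper_force: 30.0
```

Contact. Release, rise and look.

{"op": "jog_arm", "data": {"travel": [[0,0,0],[0,0,0],[0,0,0],[0,0,-1.5],[0,0,-3],[0,0,-4],[-3.5,0,-1],[-3.5,0,0]], "delta_rot": [[0,0,0],[0,0,0],[0,0,0],[0,0,0],[0,0,0],[0,0,0],[0,0,0],[0,0,0]], "grip": [0.95,0.95,0.95,0.95,1,1,1,1]}}

```text
time_s: 30.1
tcp_pos: [627.9, 38.3, 204.5]
tcp_rot: [2.132, 2.302, 0.01]
contact_force: [0.3, -0.8, -0.1]
opening: 0.997
gripper_force: 0.0
```

{"op": "jog_arm", "data": {"travel": [[-2,0,0],[0,0,0],[0,0,0],[0,0,0]], "delta_rot": [[0,0,0],[0,0,0],[0,0,0],[0,0,0]], "grip": [1,1,1,1]}}

```text
time_s: 30.43
tcp_pos: [626.5, 17.5, 200.3]
tcp_rot: [-2.14, -2.299, -0.001]
contact_force: [-0.1, -0.5, 0.1]
opening: 1.004
gripper_force: 0.0
```

```bash
python3 - <<'E'
from h import *
s=st();d=img('wrist','w13');np.savez('w13.npz',**d)
c=brass(d,(620,106),117); W=world(d)
r=np.hypot(W[...,0]-620,W[...,1]-106)
for z in (86,102): m=(r<40)&(abs(W[...,2]-z)<2.5); print(z,'visible pts',m.sum())
print(to([549.5,391,195]))
E
```

```text
30.43 [626.5  17.5 200.3] [-2.140e+00 -2.299e+00 -1.000e-03] F [-0.1 -0.5  0.1] op 1.004 0.0
brass fit [619.5 106.2] r 29.8 bbox [619.45610767 106.27336724] [59.42034023 59.51053448] z 118.17269390883551
86 visible pts 0
102 visible pts 0
[37.75 -4.96  0.56]
```

{"op": "jog_arm", "data": {"travel": [[2.5,-0.2,0],[4,-0.5,0],[4.1,-0.5,0],[4.1,-0.6,0],[4.1,-0.6,0],[4.1,-0.6,0],[4.1,-0.6,0],[4.1,-0.6,0]], "delta_rot": [[0,0,0],[0,0,0],[0,0,0],[0,0,0],[0,0,0],[0,0,0],[0,0,0],[0,0,0]], "grip": [1,1,1,1,1,1,1,1]}}

```text
time_s: 31.15
tcp_pos: [560.7, 327.5, 200.4]
tcp_rot: [-2.137, -2.301, -0.0]
contact_force: [1.0, 0.4, -0.4]
opening: 0.995
gripper_force: 0.0
```

{"op": "jog_arm", "data": {"travel": [[3.8,-0.5,0],[2,-0.2,1],[0.9,0,3],[0,0,3],[0,0,1],[0,0,0],[0,0,0],[0,0,0]], "delta_rot": [[0,0,0],[0,0,0],[0,0,0],[0,0,0],[0,0,0],[0,0,0],[0,0,0],[0,0,0]], "grip": [1,1,1,1,1,1,1,1]}}

```text
time_s: 31.82
tcp_pos: [552.2, 389.6, 122.3]
tcp_rot: [2.142, 2.297, 0.003]
contact_force: [0.2, 0.4, -0.1]
opening: 1.003
gripper_force: 0.0
```

```bash
python3 - <<'E'
from h import *
s=st();d=img('wrist','w14');np.savez('w14.npz',**d);W=world(d)
c=brass(d,(549.5,391),16); print(to([*c,5]))
m=(abs(W[...,2]-17)<4)&(np.hypot(W[...,0]-549.5,W[...,1]-391)<40)
m=cv2.morphologyEx(m.astype(np.uint8),cv2.MORPH_OPEN,np.ones((3,3)));p=W[m>0];print(np.percentile(p,[.5,99.5],0))
E
```

```text
31.82 [552.2 389.6 122.3] [2.142 2.297 0.003] F [ 0.2  0.4 -0.1] op 1.003 0.0
brass fit [547.2 395.4] r 30.1 bbox [547.13350537 395.81177155] [59.63793163 60.3237175 ] z 17.112819981009377
[ 0.57 -0.51 11.77]
[[518.52314419 366.80297075  14.67063773]
 [575.69484349 424.40205548  18.86123472]]
```

{"op": "jog_arm", "data": {"travel": [[0.58,-0.5,1],[0,0,3],[0,0,3],[0,0,2.8],[0,0,1.3],[0,0,0.6],[0,0,0],[0,0,0]], "delta_rot": [[0,0,0],[0,0,0],[0,0,0],[0,0,0],[0,0,0],[0,0,0],[0,0,0],[0,0,0]], "grip": [1,1,1,1,1,1,1,1]}}

```text
time_s: 32.53
tcp_pos: [546.4, 395.8, 4.9]
tcp_rot: [2.141, 2.298, 0.003]
contact_force: [0.3, 0.3, -0.8]
opening: 0.999
gripper_force: 0.0
```

{"op": "jog_arm", "data": {"travel": [[0,0,0],[0,0,0],[0,0,0],[0,0,0],[0,0,0],[0,0,0],[0,0,0],[0,0,0]], "delta_rot": [[0,0,0],[0,0,0],[0,0,0],[0,0,0],[0,0,0],[0,0,0],[0,0,0],[0,0,0]], "grip": [0.5,0.5,0.5,0.5,0.5,0.5,0.5,0.5]}}

```text
time_s: 33.2
tcp_pos: [546.3, 395.6, 4.4]
tcp_rot: [2.141, 2.298, 0.003]
contact_force: [0.5, -0.1, 5.3]
opening: 0.674
gripper_force: 30.0
```

```bash
python3 - <<'E'
from h import *
s=st();d=img('wrist');W=world(d);c=s['tcp_pos']
m=(abs(W[...,2]-17)<4)&(abs(W[...,0]-c[0])<10)&(abs(W[...,1]-c[1])<45); print('c',np.percentile(W[m][:,1],99.7)-30)
print(to([620.5,106,c[2]+125]))
E
```

```text
33.2 [546.3 395.6   4.4] [2.141 2.298 0.003] F [ 0.5 -0.1  5.3] op 0.674 30.0
c 395.14953292866915
[-29.41   5.37 -12.52]
```

{"op": "jog_arm", "data": {"travel": [[0,0,-1.5],[0,0,-3.5],[0,0,-4],[0,0,-4],[0,0,-1.5],[-2,0.36,0],[-3.5,0.64,0],[-3.9,0.71,0]], "delta_rot": [[0,0,0],[0,0,0],[0,0,0],[0,0,0],[0,0,0],[0,0,0],[0,0,0],[0,0,0]], "grip": [0.5,0.5,0.5,0.5,0.5,0.5,0.5,0.5]}}

```text
time_s: 33.92
tcp_pos: [567.2, 304.2, 148.7]
tcp_rot: [-2.134, -2.303, 0.001]
contact_force: [0.8, -0.4, -4.7]
opening: 0.673
gripper_force: 30.0
```

{"op": "jog_arm", "data": {"travel": [[-4,0.73,0],[-4,0.73,0],[-4,0.73,0],[-3.5,0.64,0],[-2.5,0.46,0],[-1.5,0.27,0],[-0.5,0.1,0],[0,0,0]], "delta_rot": [[0,0,0],[0,0,0],[0,0,0],[0,0,0],[0,0,0],[0,0,0],[0,0,0],[0,0,0]], "grip": [0.5,0.5,0.5,0.5,0.5,0.5,0.5,0.5]}}

```text
time_s: 34.58
tcp_pos: [619.2, 104.1, 148.6]
tcp_rot: [-2.144, -2.295, 0.002]
contact_force: [-0.0, 0.0, -3.7]
opening: 0.672
gripper_force: 30.0
```

{"op": "jog_arm", "data": {"travel": [[0,0,0.8],[0,0,1],[0,0,0.5],[0,0,0],[0,0,0],[0,0,0],[0,0,0]], "delta_rot": [[0,0,0],[0,0,0],[0,0,0],[0,0,0],[0,0,0],[0,0,0],[0,0,0]], "grip": [0.5,0.5,0.5,0.5,0.5,0.5,0.5]}}

```text
time_s: 35.17
tcp_pos: [620.1, 106.1, 125.9]
tcp_rot: [2.141, 2.299, 0.001]
contact_force: [0.9, -0.6, -3.3]
opening: 0.676
gripper_force: 30.0
```

```bash
python3 - <<'E'
from h import *
s=st(); print(to([620.5,106.2,121.4]))
E
```

```text
35.17 [620.1 106.1 125.9] [2.141e+00 2.299e+00 1.000e-03] F [ 0.9 -0.6 -3.3] op 0.676 30.0
[0.01 0.04 0.45]
```

{"op": "jog_arm", "data": {"travel": [[0,0.03,0.2],[0,0,0.15],[0,0,0.1],[0,0,0],[0,0,0],[0,0,0]], "delta_rot": [[0,0,0],[0,0,0],[0,0,0],[0,0,0],[0,0,0],[0,0,0]], "grip": [0.5,0.5,0.5,0.5,0.5,0.5]}}

```text
time_s: 35.67
tcp_pos: [620.3, 105.9, 121.5]
tcp_rot: [2.141, 2.299, 0.001]
contact_force: [-2.0, -0.2, 1.6]
opening: 0.675
gripper_force: 30.0
```

{"op": "jog_arm", "data": {"travel": [[0,0,0],[0,0,0],[0,0,0],[0,0,-1.5],[0,0,-3],[0,0,-4],[-3.5,0,-1],[-3.5,0,0]], "delta_rot": [[0,0,0],[0,0,0],[0,0,0],[0,0,0],[0,0,0],[0,0,0],[0,0,0],[0,0,0]], "grip": [0.95,0.95,0.95,0.95,1,1,1,1]}}

```text
time_s: 36.33
tcp_pos: [627.8, 38.1, 220.3]
tcp_rot: [2.132, 2.302, 0.011]
contact_force: [0.5, -1.2, -0.6]
opening: 0.999
gripper_force: 0.0
```

{"op": "jog_arm", "data": {"travel": [[-2,0,0],[0,0,0],[0,0,0],[0,0,0]], "delta_rot": [[0,0,0],[0,0,0],[0,0,0],[0,0,0]], "grip": [1,1,1,1]}}

```text
time_s: 36.67
tcp_pos: [626.6, 17.3, 215.9]
tcp_rot: [-2.14, -2.299, -0.001]
contact_force: [0.9, 1.1, -0.6]
opening: 1.004
gripper_force: 0.0
```

```bash
python3 - <<'E'
from h import *
s=st();d=img('wrist','w15')
c=brass(d,(620,106),133); W=world(d)
r=np.hypot(W[...,0]-620,W[...,1]-106)
for z in (86,102,118): m=(r<40)&(abs(W[...,2]-z)<2.5); print(z,'visible pts',m.sum())
e=img('scene','s4')['color'][150:450,220:500,::-1]
cv2.imwrite('pics/s4c.png',cv2.resize(e,None,fx=2,fy=2,interpolation=2))
E
```

```text
36.67 [626.6  17.3 215.9] [-2.140e+00 -2.299e+00 -1.000e-03] F [ 0.9  1.1 -0.6] op 1.004 0.0
brass fit [619.6 105.5] r 29.8 bbox [619.5562145  105.61036501] [59.38134447 59.47896314] z 134.1752501716392
86 visible pts 0
102 visible pts 0
118 visible pts 0
```

View pics/s4c.png

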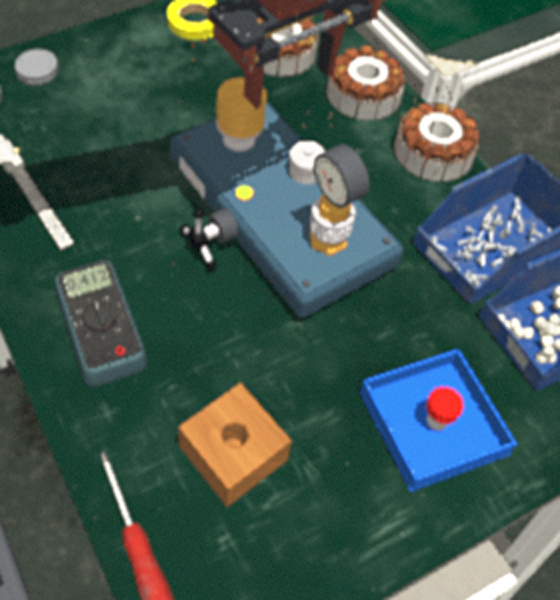

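The scene shows the square pile at (240,110), the gauge upright with its dial to the front at (340,180), the plug in the tray at (443,405), and the meter and tape undisturbed. The gripper touches nothing.

```bash
python3 -c "
from bench import ctrl; print(ctrl.finish_job())"
```

```text
the job is handed in; nothing more can be done
None
```

I handed the job in at about 37 s: the plug is in the tray, the gauge is locked in the coupler with its dial to the front, and the three brass weights are stacked on the table, measured flush to within about 1 mm.

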